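# Put the salad station's containers back on their own boards

## Robot

A 6-joint arm with a two-finger parallel gripper is mounted at the origin on the work surface. World frame = base frame: x ahead of the robot, y to its left, z up, the work surface at z = 0. Lengths are in mm, angles in rad, forces in N, time in s.
With the tool pointing down it reaches from about 275 to 1000 mm from the base axis. Payload 8.4 kg.
Tool frame: the origin (TCP) lies on the centre line of the jaws, within the pads' length; the fingertips stand env.tip_reach ahead of it and the grasp point (between the pads) is the TCP (env.tip_reach is the distance from the TCP to the fingertips, in mm); z points along the fingers, y is the line along which they close (so a half turn about z gives the same grasp; the last joint's range is limited). The gripper opens to 85 mm and grips with 20 to 120 N. Pads are 22 mm wide; open, the fingers measure 114 mm over their backs; the gripper's body (76 mm by 85 mm) begins 54 mm behind the grasp point. The pads swing forward as they close: fully open they stand 13 mm farther back than shut.
Start: joints at [1.241, 0.353, 1.633, -0, 1.155, -0.002], TCP at [201.224, 591.724, 250.281] pointing down, gripper open.
Joint ranges: [-2.63, 2.63], [-0.92, 2.1], [0.06, 2.66], [-1.3, 4.44], [0, 2.69], [-3.02, 3.02]. Speed limits (rad/s): [2.22, 2.22, 2.79, 3.14, 3.14, 3.14].

## Interface

Orientations are given as a rotation vector (axis times angle).
In Python, from bench import env gives the robot as it stands. The module is installed in compiled form; this text tells all that it offers.
- The arm moves only by the shell command python3 -m pendant 'ROWS' [OPENING]. ROWS is a JSON object whose one key "increments" holds a list of rows, each an object of numbers: "x", "y", "z": the shift along the tool's x, y, z in units of 50 mm (1.0 is 50 mm); "spin": the turn about the tool's z in units of 8 degrees (1.0 is 8 degrees). In form: {"increments": [{"x": .., "y": .., "z": .., "spin": ..}, ...]}. A call has 1 to 5 rows; each row shifts and turns the commanded pose from where the row before left it, along the tool's axes as they then stand; what a row does not reach is not made up. A row lasts 1/8 s, in which the tool goes at most 62.5 mm and 10.7 degrees, less where a joint would pass 70% of its speed; a pose out of reach is approached as far as the arm can. A call is refused whole if a number of a shift passes 1 or a number of a turn 1, either way. A call with a gripper value outside its range is refused whole. OPENING is the finger opening in mm, from 0 to 85.4, set as the call begins (- or left out, the last holds). The fingers move at their own pace and stop on an object; the grip force is fixed at half the most. Time passes only in rows, so rows that do not move let the fingers close. It gives the time, the measured TCP pose, the force, the opening and the grip force at its end, in the units of the state.
- env.state(): the state, without advancing time (a new reading comes with each control period).
- env.snapshot(name): name is "side" or "top"; returns a dict with "image" (400x640x3 uint8, red, green, blue), "z_map" (400x640 float32, mm along the optical axis (not along the pixel's ray), 0 where there is no reading), "camera_matrix" (3x3 intrinsics, pixels), "dist" ([k1, k2, p1, p2, k3] as OpenCV has them; the pictures are not rectified), "T" (4x4, takes a point from camera to world coordinates). Camera axes: x right, y up, looking along -z (the intrinsics and any distortion apply to the point x, -y, -z); pixel columns grow to the right and rows downward; lengths in mm; the calibration is good to about 2 mm. A picture is of the moment at which its call begins.
- env.sign_off(): hands the job in; it is judged then, once.
The state is a dict: "clock": time; "joints": joint angles; "qvel": joint speeds; "joint_efforts": joint torques, N m; "tcp_pos": TCP position; "eef_rot": TCP orientation; "force": force on the tool from outside, world axes, zero at the start; "moment": the same for the moment, N m; "gripper_width": finger opening in mm; "gripper_force": force on a finger pad.
Only numpy, scipy, OpenCV 4.12 (cv2) and the standard library are available. Lean on these libraries where they do the work, as an engineer would, in place of code of your own. Each camera call takes 0.05 s, during which the arm holds its last target. There are 200 camera calls.

## Task

The squeeze bottle, the square tin and the oblong salt box have been put on one another's wooden boards; use the empty green chopping board to park one of them upright meanwhile, and get each onto the middle of the board of its own shape: bottle on the round one, tin on the square one, salt box on the oblong one. They must end upright, the tin and the salt box with their sides in line with their boards' sides. Never tip anything over, and leave the tumbler, the steel bowl and the pepper mill where they are.

Things in the scene. Friction and masses are not known exactly. Their poses are not given: they have to be found in the camera images.
- squeeze_bottle: White upright squeeze bottle, round foot 58 mm across, 150 mm tall: white body to 74 mm, shoulder sloping in to 87 mm, grey straight round cap 44 mm across from 87 to 118 mm (the place to grip), then a grey nozzle tapering to the top at 150 mm. Loose, 0.2 to 0.45 kg. Origin: centre of its underside; z up its axis. Starts on one of the two wooden boards that are not round.
- square_tin: Square metal spice tin, 58 x 58 mm, 92 mm tall with its closed lid (60 x 60 mm, the upper 16 mm), and a 6 mm high button 18 mm across on top (98 mm overall). Loose, 0.2 to 0.4 kg. Origin: centre of its underside; x and y square to its sides, z up. Starts on one of the two wooden boards that are not square.
- salt_box: Closed oblong wooden salt box, 110 mm long (its x) by 50 mm wide (its y) by 65 mm tall, darker lid. Loose, 0.2 to 0.45 kg. Origin: centre of its underside; z up. Starts on one of the two wooden boards that are not oblong, overhanging it a little.
- round_board: Round pale wooden board, 100 mm across, 16 mm thick, flat top without rim, fixed to the steel table. Origin: centre of its underside, on the table; z up.
- square_board: Square pale wooden board, 100 x 100 mm, 16 mm thick, flat top without rim, fixed. Origin: centre of its underside; x and y square to its sides.
- oblong_board: Oblong pale wooden board, 140 mm (its x) by 80 mm (its y), 16 mm thick, flat top without rim, fixed. Origin: centre of its underside.
- green_board: Small green plastic chopping board, 130 x 130 mm, 12 mm thick, flat, fixed, empty at the start: the free spot for parking. Origin: centre of its underside; x and y square to its sides.
- tumbler: Bystander: empty glass tumbler, 68 mm across, 85 mm tall, loose. Origin: centre of its underside.
- steel_bowl: Bystander: small steel bowl, 100 mm across, 45 mm tall, loose. Origin: centre of its underside.
- pepper_mill: Bystander: turned dark wooden pepper mill, 54 mm across, 130 mm tall, loose. Origin: centre of its underside.
Things that resemble listed ones, but are neither listed nor needed, are in the scene too. What is shaped like the round_board but pink or purple is not meant.

How it is judged:
By the outcome, as a careful person would: the job done as asked, in the order asked, and still so for the second after the job is handed in, with the robot touching nothing.
It also fails if it takes over 128 s, if anything falls off the work surface, if the arm or the gripper's body presses on something with over 40 N, if the wrist force passes 120 N, or if a joint passes its speed limit or range.

## Working session

There is one attempt and no reset: what is moved stays moved. The work goes in short steps, Python scripts to look and compute and a shell command to move; the robot and the scene stay as the last step left them, time stands still between calls to the robot, and variables do not carry over. Pictures are saved under pics/ and viewed, at most 14 in all, crops included, and the job is handed in when it is done.

```bash
mkdir -p pics; cat > h.py <<'E'
from bench import env
import numpy as np, cv2
from scipy.spatial.transform import Rotation as R
def shot(name,fn=None):
    s=env.snapshot(name)
    if fn: cv2.imwrite('pics/'+fn,s['image'][:,:,::-1])
    return s
def cloud(s):
    K,d,T,z=s['camera_matrix'],s['dist'],s['T'],s['z_map']
    h,w=z.shape
    u,v=np.meshgrid(np.arange(w),np.arange(h))
    p=cv2.undistortPoints(np.stack([u,v],-1).reshape(-1,1,2).astype(np.float64),np.array(K),np.array(d)).reshape(h,w,2)
    c=np.stack([p[...,0]*z,-p[...,1]*z,-z],-1)
    W=c@T[:3,:3].T+T[:3,3]
    W[z<=0]=np.nan
    return W
E
python3 - <<'E'
from h import *
for n in('top','side'):
    s=shot(n,n+'0.png'); print(n,s['T'].round(2).tolist(),s['dist'])
    np.save(n+'0.npy',cloud(s)); np.save(n+'0i.npy',s['image'])
st=env.state();print(st,env.tip_reach,R.from_rotvec(st['eef_rot']).as_matrix().round(3))
E
```

```text
top [[0.0, 1.0, -0.09, 389.38], [-1.0, 0.01, 0.04, 67.35], [0.04, 0.09, 0.99, 877.32], [0.0, 0.0, 0.0, 1.0]] [-0.07323062  0.          0.          0.          0.        ]
side [[0.87, 0.26, -0.41, -85.85], [-0.49, 0.48, -0.73, -906.65], [0.01, 0.84, 0.55, 798.05], [0.0, 0.0, 0.0, 1.0]] [-0.09442546  0.          0.          0.          0.        ]
{'clock': 0.1, 'joints': array([ 1.24061312e+00,  3.53601977e-01,  1.63406341e+00, -1.96891086e-05,
        1.15522151e+00, -2.42404833e-03]), 'qvel': array([ 0.00187114, -0.00141633, -0.00093437,  0.00041077,  0.00016545,
       -0.00152513]), 'joint_efforts': array([-5.61544512e-04, -6.06353760e+01, -3.42816710e+01, -9.97509642e-05,
        3.89112218e-03, -1.03025599e-05]), 'tcp_pos': array([201.08699448, 591.3305734 , 249.62076926]), 'eef_rot': array([-5.12497004e-01, -3.09930842e+00,  2.00949016e-03]), 'force': array([ 0.24611107, -0.22931125, -0.00799803]), 'moment': array([-0.00357621, -0.01676782, -0.00248169]), 'gripper_force': 0.0, 'gripper_width': 85.49659789308724} 19.0 [[-0.947  0.322 -0.   ]
 [ 0.322  0.947 -0.001]
 [-0.    -0.001 -1.   ]]
```

View pics/top0.png

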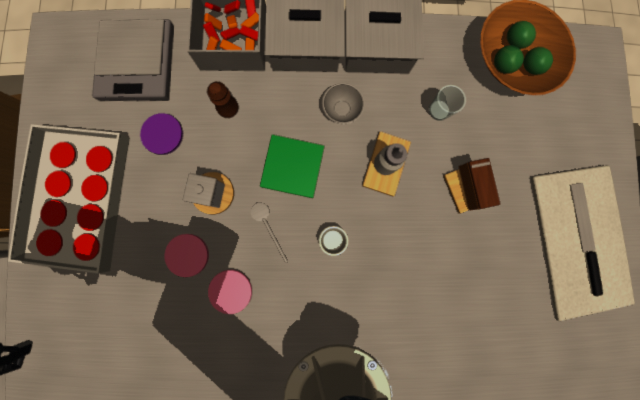

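View pics/side0.png

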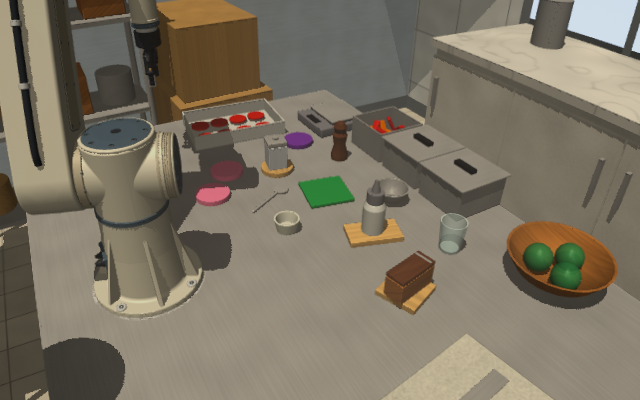

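```bash
cat > fit.py <<'E'
from h import *
from scipy.optimize import minimize
def sd(p,x,y,a,L,W):   # signed distance, negative inside; W=None: circle of diameter L
    d=p-[x,y]
    if W is None: return np.hypot(*d.T)-L/2
    c,s=np.cos(a),np.sin(a); q=np.abs(np.c_[d[:,0]*c+d[:,1]*s,-d[:,0]*s+d[:,1]*c])-[L/2,W/2]
    return np.linalg.norm(np.maximum(q,0),axis=1)+np.minimum(q.max(1),0)
def fit(C,c0,zt,L,W,tol=4,rad=None,below=8,n=12):
    """pose of a flat top at height zt near c0: top points inside, lower points outside"""
    P=C.reshape(-1,3); P=P[~np.isnan(P[:,0])]
    rad=rad or 0.75*max(L,W or L)
    P=P[np.hypot(P[:,0]-c0[0],P[:,1]-c0[1])<rad]
    I=P[abs(P[:,2]-zt)<tol][:,:2]; O=P[P[:,2]<zt-below][:,:2]
    f=lambda v:(np.logaddexp(0,sd(I,*v,L,W)/1.0).sum()+np.logaddexp(0,-sd(O,*v,L,W)/1.0).sum())/(len(I)+1)
    best=None
    for a in (np.linspace(0,np.pi,n,False) if W else [0]):
        r=minimize(f,[*I.mean(0),a],method='Nelder-Mead',options=dict(initial_simplex=np.array([*I.mean(0),a])+np.array([[0,0,0],[8,0,0],[0,8,0],[0,0,.2]]),xatol=.01,fatol=1e-5,maxiter=600))
        if best is None or r.fun<best.fun: best=r
    z=np.median(P[abs(P[:,2]-zt)<tol][:,2])
    return best.x.round(3),round(best.fun,3),len(I),len(O),z.round(1)
E
python3 - <<'E'
from fit import *
T=np.load('top0.npy');S=np.load('side0.npy')
for n,(v,u) in dict(tin=(190,203),bottle=(155,393),salt=(185,482),green=(166,293),rb=(207,215),ob=(185,378),sb=(195,458),mill=(95,218),bowl=(103,342),tumbler=(100,448),cup=(240,333),table=(300,450),pink=(255,185),spoon=(235,272)).items(): print(n,T[v,u].round(1))
E
```

```text
tin [469.3 287.5 109.7]
bottle [ 541.6 -104.4  137.2]
salt [ 488.6 -320.4   77.9]
green [537.8 105.4  13.1]
rb [439.8 286.   12.8]
ob [493.9 -95.4  16.4]
sb [ 471.6 -289.3   15.9]
mill [670.6 261.4 118.5]
bowl [697.2 -11.8   2.4]
tumbler [ 704.3 -270.5   22. ]
cup [364.4  10.1   3.7]
table [ 220.8 -271.3   -2.6]
pink [328.4 352.1  14.1]
spoon [375.7 152.8   7.8]
```

```bash
cat > objs.py <<'E'
from fit import *
Q=dict(green=((537,105),12,130,130),round=((460,270),16,100,None),square=((480,-300),16,100,100),oblong=((535,-105),16,140,80),
 tin=((469,287),108,60,60),salt=((488,-320),81,110,50),cap=((545,-110),134,44,None))
def show(C,keys=Q,Q=Q):
    for k in keys: print(' ',k,*fit(C,*Q[k]))
E
python3 - <<'E'
from objs import *
for n in('top','side'):
    print(n); C=np.load(n+'0.npy'); 
    m=(abs(C[...,0]-450)<150)&(abs(C[...,1])<450)&(C[...,2]<6); print('table z',np.median(C[...,2][m]),C[...,2][m].std()); show(C)
    for lo,hi in((92,115),(130,134)):
        p=C[(abs(C[...,0]-545)<60)&(abs(C[...,1]+110)<60)&(C[...,2]>16+lo-2)&(C[...,2]<16+hi)]; print('bottle band',lo,len(p),p.mean(0).round(1),p.min(0).round(1),p.max(0).round(1))
for n,b in(('top',[(150,100,230,200),(100,340,180,430)]),):
    im=np.load(n+'0i.npy')
    c=[cv2.resize(im[120:240,150:310],None,fx=2.4,fy=2.4,interpolation=2),cv2.resize(im[110:230,350:510],None,fx=2.4,fy=2.4,interpolation=2)]
    cv2.imwrite('pics/crop0.png',np.hstack(c)[:,:,::-1])
E
```

```text
top
table z -0.9484044781660259 1.6773832742592032
  green [540.803 108.248   1.365] 0.036 2868 2138 10.9
  round [ 4.74433e+02  2.95975e+02 -1.63000e-01] 0.146 557 1773 14.9
  square [ 493.124 -323.318    1.92 ] 0.219 516 1305 15.3
  oblong [ 5.48244e+02 -1.18751e+02 -3.13000e-01] 0.1 1097 3856 15.2
  tin [ 4.73324e+02  3.00663e+02 -1.79000e-01] 0.247 743 775 106.9
  salt [ 494.194 -328.575    3.356] 0.204 992 2387 80.1
  cap [ 5.48758e+02 -1.15369e+02  8.20000e-02] 0.292 236 558 133.0
bottle band 92 77 [ 537.2 -102.7  120.2] [ 525.6 -124.7  106.1] [568.4 -92.2 131. ]
bottle band 130 17 [ 545.  -107.8  146.8] [ 538.  -117.1  144.2] [ 555.9 -103.7  149.6]
side
table z 0.5477853905182428 1.6937174688045828
  green [541.206 110.246   1.362] 0.227 1117 752 12.9
  round [ 4.75100e+02  2.97681e+02 -1.99000e-01] 0.81 209 602 16.7
  square [ 4.93922e+02 -3.19581e+02  3.85000e-01] 0.595 374 885 16.4
  oblong [ 5.49230e+02 -1.15386e+02 -3.12000e-01] 0.366 797 1856 16.6
  tin [476.508 304.205   1.392] 1.717 192 793 109.1
  salt [ 4.97714e+02 -3.20942e+02  1.98000e-01] 0.689 832 2741 80.7
  cap [ 5.49528e+02 -1.09603e+02 -2.83000e-01] 1.308 124 866 134.6
bottle band 92 147 [ 537.6 -124.8  119.1] [ 524.5 -136.1  106.3] [ 565.2 -100.7  130.8]
bottle band 130 18 [ 545.1 -116.7  146.8] [ 539.  -121.6  144.5] [ 554.3 -107.6  149.6]
```

View pics/crop0.png

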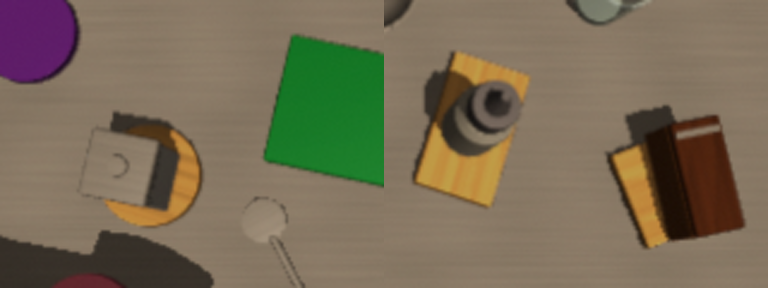

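```bash
cat > go.py <<'E'
import sys
from h import *
# usage: go.py x y z [yaw_of_tool_y_deg]  -> totals: spin first, then x,y,z in units
a=[float(v) for v in sys.argv[1:]]
st=env.state(); M=R.from_rotvec(st['eef_rot']).as_matrix(); p=st['tcp_pos']
yaw=np.degrees(np.arctan2(M[1,1],M[0,1])); t=a[3] if len(a)>3 else yaw
d=(t-yaw+90)%180-90
y2=np.radians(yaw+d); ty=np.array([np.cos(y2),np.sin(y2)]); tx=np.array([-ty[1],ty[0]])
e=np.array(a[:2])-p[:2]
print('t %.2f pos %s yaw %.2f q6 %.2f grip %.1f tilt %.4f F %s'%(st['clock'],p.round(1),yaw,st['joints'][5],st['gripper_width'],M[2,2],st['force'].round(1)))
print('spin %.3f  then x %.3f y %.3f z %.3f'%(-d/8,e@tx/50,e@ty/50,(p[2]-a[2])/50))
E
python3 go.py 474 301 150 79.8
```

```text
t 0.10 pos [201.1 591.3 249.6] yaw 71.22 q6 -0.00 grip 85.5 tilt -1.0000 F [ 0.2 -0.2 -0. ]
spin -1.072  then x -6.400 y -4.748 z 1.992
```

```bash
python3 -m pendant '{"increments":[{"spin":-0.54,"z":0.1},{"spin":-0.53,"x":-0.3,"y":-0.25},{"x":-0.7,"y":-0.5},{"x":-0.7,"y":-0.5},{"x":-0.7,"y":-0.5}]}' 85 && python3 -m pendant '{"increments":[{"x":-0.8,"y":-0.6},{"x":-0.8,"y":-0.6},{"x":-0.8,"y":-0.6},{"x":-0.7,"y":-0.5},{"x":-0.6,"y":-0.45}]}'; python3 -m pendant '{"increments":[{"x":-0.1,"y":-0.2,"z":0.3},{"z":0.5},{"z":0.5},{"z":0.4},{}]}'; python3 go.py 474 301 97 79.8
```

```text
t 0.10 pos [201.1 591.3 249.6] yaw 71.22 q6 -0.00 grip 85.5 tilt -1.0000 F [ 0.2 -0.2 -0. ]
spin -1.072  then x -6.400 y -4.748 z 3.052invalid input
invalid input
```

```bash
python3 -m pendant '{"increments":[{"x":0,"y":0,"z":0.1,"spin":-0.54},{"x":-0.3,"y":-0.25,"z":0,"spin":-0.53},{"x":-0.7,"y":-0.5,"z":0,"spin":0},{"x":-0.7,"y":-0.5,"z":0,"spin":0},{"x":-0.7,"y":-0.5,"z":0,"spin":0}]}' 85;  python3 go.py 474 301 97 79.8
```

```text
clock: 0.72
tcp_pos: [303.3, 482.3, 244.9]
eef_rot: [-0.279, -3.129, 0.001]
force: [1.4, 0.8, 0.8]
gripper_width: 84.8
gripper_force: 0.0
t 0.72 pos [303.3 482.3 244.9] yaw 79.80 q6 -0.39 grip 84.8 tilt -1.0000 F [1.4 0.8 0.8]
spin 0.001  then x -4.003 y -2.963 z 2.959
```

```bash
python3 -m pendant '{"increments":[{"x":-0.8,"y":-0.6,"z":0,"spin":0},{"x":-0.8,"y":-0.6,"z":0,"spin":0},{"x":-0.8,"y":-0.6,"z":0,"spin":0},{"x":-0.8,"y":-0.6,"z":0.2,"spin":0},{"x":-0.5,"y":-0.35,"z":0.4,"spin":0}]}' && python3 -m pendant '{"increments":[{"x":-0.3,"y":-0.21,"z":0.4,"spin":0},{"x":0,"y":0,"z":0.4,"spin":0},{"x":0,"y":0,"z":0.1,"spin":0},{"x":0,"y":0,"z":0,"spin":0}]}'; python3 go.py 474 301 97 79.8; python3 - <<'E'
from h import *
s=shot('top');s2=shot('side','side1.png');cv2.imwrite('pics/c1.png',np.hstack([cv2.resize(s['image'][100:260,130:310],(540,480)),s2['image'][80:240,200:300].repeat(3,0).repeat(3,1)])[:,:800,::-1])
E
```

```text
clock: 1.35
tcp_pos: [462.0, 313.7, 215.5]
eef_rot: [0.282, 3.128, 0.001]
force: [-0.6, 0.8, -0.5]
gripper_width: 84.7
gripper_force: 0.0
clock: 1.85
tcp_pos: [473.0, 302.4, 170.2]
eef_rot: [-0.279, -3.129, 0.001]
force: [0.3, 1.0, -0.3]
gripper_width: 85.1
gripper_force: 0.0
t 1.85 pos [473.  302.4 170.2] yaw 79.80 q6 -0.83 grip 85.1 tilt -1.0000 F [ 0.3  1.  -0.3]
spin -0.000  then x -0.025 y -0.024 z 1.465
```

View pics/c1.png

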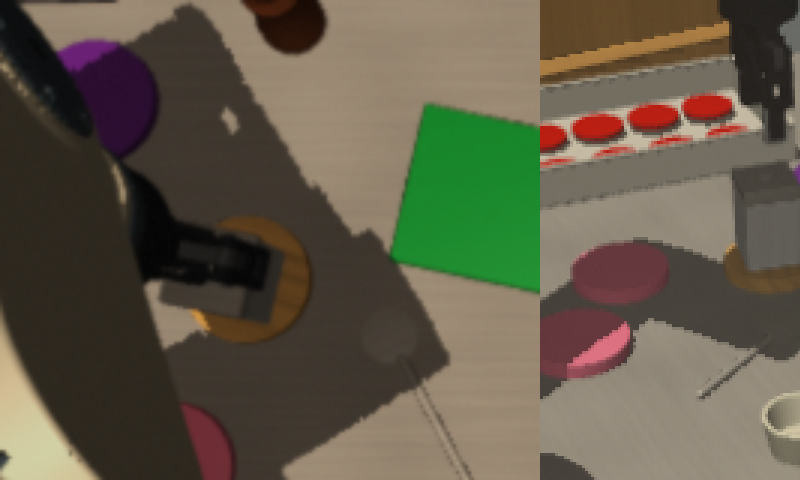

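The picture shows the gripper above the tin (crop pixel ~(225,275)), turned with its sides. I go down and close.

```bash
python3 -m pendant '{"increments":[{"x":-0.02,"y":-0.02,"z":0.4,"spin":0},{"x":0,"y":0,"z":0.4,"spin":0},{"x":0,"y":0,"z":0.4,"spin":0},{"x":0,"y":0,"z":0.2,"spin":0},{"x":0,"y":0,"z":0.07,"spin":0}]}' && python3 -m pendant '{"increments":[{"x":0,"y":0,"z":0,"spin":0},{"x":0,"y":0,"z":0,"spin":0},{"x":0,"y":0,"z":0,"spin":0},{"x":0,"y":0,"z":0,"spin":0},{"x":0,"y":0,"z":0,"spin":0}]}' 40; python3 -m pendant '{"increments":[{"x":0,"y":0,"z":0,"spin":0},{"x":0,"y":0,"z":0,"spin":0},{"x":0,"y":0,"z":-0.1,"spin":0},{"x":0,"y":0,"z":-0.1,"spin":0},{"x":0,"y":0,"z":-0.2,"spin":0}]}';  python3 go.py 541 109.2 113 78.1
```

```text
clock: 2.58
tcp_pos: [474.1, 301.3, 96.9]
eef_rot: [0.279, 3.129, 0.0]
force: [0.2, 0.6, 0.2]
gripper_width: 85.2
gripper_force: 0.0
clock: 3.2
tcp_pos: [474.4, 301.2, 97.9]
eef_rot: [0.28, 3.128, 0.001]
force: [-0.7, -1.6, 5.4]
gripper_width: 59.1
gripper_force: 63.7
clock: 3.82
tcp_pos: [473.8, 301.0, 117.1]
eef_rot: [-0.28, -3.129, 0.001]
force: [0.8, -0.4, -2.3]
gripper_width: 59.2
gripper_force: 64.7
t 3.83 pos [473.8 301.  117.1] yaw 79.78 q6 -0.83 grip 59.2 tilt -1.0000 F [ 0.8 -0.4 -2.3]
spin 0.210  then x -2.105 y -3.477 z 0.083
```

```bash
python3 -m pendant '{"increments":[{"x":0,"y":0,"z":-0.3,"spin":0.21},{"x":-0.15,"y":-0.25,"z":-0.2,"spin":0},{"x":-0.3,"y":-0.5,"z":0,"spin":0},{"x":-0.4,"y":-0.65,"z":0,"spin":0},{"x":-0.4,"y":-0.65,"z":0,"spin":0}]}' && python3 -m pendant '{"increments":[{"x":-0.4,"y":-0.65,"z":0,"spin":0},{"x":-0.3,"y":-0.5,"z":0,"spin":0},{"x":-0.15,"y":-0.27,"z":0.2,"spin":0},{"x":0,"y":0,"z":0.3,"spin":0},{"x":0,"y":0,"z":0.2,"spin":0}]}';  python3 go.py 541 109.2 93 78.1
```

```text
clock: 4.45
tcp_pos: [514.5, 186.2, 142.5]
eef_rot: [0.325, 3.124, 0.0]
force: [-0.3, -1.5, -1.8]
gripper_width: 59.0
gripper_force: 64.8
clock: 5.08
tcp_pos: [540.0, 110.1, 105.3]
eef_rot: [-0.325, -3.123, 0.0]
force: [0.5, 0.3, -1.9]
gripper_width: 59.0
gripper_force: 64.9
t 5.08 pos [540.  110.1 105.3] yaw 78.11 q6 -1.17 grip 59.0 tilt -1.0000 F [ 0.5  0.3 -1.9]
spin 0.001  then x -0.024 y -0.014 z 0.246
```

```bash
python3 -m pendant '{"increments":[{"x":0,"y":0,"z":0.1,"spin":0},{"x":0,"y":0,"z":0.08,"spin":0},{"x":0,"y":0,"z":0.03,"spin":0},{"x":0,"y":0,"z":0.02,"spin":0},{"x":0,"y":0,"z":0,"spin":0}]}'; python3 go.py 541 109.2 93 78.1;  python3 -m pendant '{"increments":[{"x":0,"y":0,"z":0.02,"spin":0},{"x":0,"y":0,"z":0,"spin":0}]}'; python3 go.py 541 109.2 93 78.1
```

```text
clock: 5.7
tcp_pos: [541.1, 109.8, 95.5]
eef_rot: [0.326, 3.124, 0.0]
force: [0.3, -1.4, -2.2]
gripper_width: 58.9
gripper_force: 64.9
t 5.70 pos [541.1 109.8  95.5] yaw 78.10 q6 -1.17 grip 58.9 tilt -1.0000 F [ 0.3 -1.4 -2.2]
spin 0.000  then x -0.001 y -0.011 z 0.049
clock: 5.95
tcp_pos: [541.0, 109.7, 94.3]
eef_rot: [0.326, 3.125, 0.0]
force: [0.3, 0.2, -1.7]
gripper_width: 58.6
gripper_force: 64.8
t 5.95 pos [541.  109.7  94.3] yaw 78.10 q6 -1.17 grip 58.6 tilt -1.0000 F [ 0.3  0.2 -1.7]
spin -0.000  then x -0.002 y -0.009 z 0.027
```

```bash
python3 -m pendant '{"increments":[{"x":0,"y":0,"z":0.02,"spin":0},{"x":0,"y":0,"z":0.02,"spin":0},{"x":0,"y":0,"z":0,"spin":0}]}'
```

```text
clock: 6.32
tcp_pos: [541.5, 109.6, 93.8]
eef_rot: [0.326, 3.124, 0.0]
force: [-5.4, -3.3, 16.3]
gripper_width: 59.1
gripper_force: 66.5
```

```bash
python3 -m pendant '{"increments":[{"x":0,"y":0,"z":0,"spin":0},{"x":0,"y":0,"z":0,"spin":0},{"x":0,"y":0,"z":0,"spin":0},{"x":0,"y":0,"z":0,"spin":0},{"x":0,"y":0,"z":-0.2,"spin":0}]}' 85; python3 -m pendant '{"increments":[{"x":0,"y":0,"z":-0.5,"spin":0},{"x":0,"y":0,"z":-0.8,"spin":0},{"x":0,"y":0,"z":-0.8,"spin":0},{"x":0,"y":0,"z":-0.5,"spin":0},{"x":0,"y":0,"z":0,"spin":0}]}'; python3 go.py 547.5 -114.5 121 72
```

```text
clock: 6.95
tcp_pos: [540.4, 109.6, 101.9]
eef_rot: [-0.325, -3.123, 0.001]
force: [-0.5, 1.1, -0.6]
gripper_width: 84.4
gripper_force: 0.0
clock: 7.58
tcp_pos: [542.2, 110.0, 235.0]
eef_rot: [0.325, 3.12, 0.002]
force: [0.4, -0.2, 0.4]
gripper_width: 85.2
gripper_force: 0.0
t 7.58 pos [542.2 110.  235. ] yaw 78.10 q6 -1.17 grip 85.2 tilt -1.0000 F [ 0.4 -0.2  0.4]
spin 0.762  then x -1.487 y -4.237 z 2.279
```

```bash
python3 go.py 547.5 -114.5 121; python3 -m pendant '{"increments":[{"x":-0.3,"y":-0.8,"z":0,"spin":0.4},{"x":-0.3,"y":-0.8,"z":0,"spin":0.36},{"x":-0.3,"y":-0.8,"z":0,"spin":0},{"x":-0.3,"y":-0.8,"z":0,"spin":0},{"x":-0.2,"y":-0.7,"z":0,"spin":0}]}'; python3 -m pendant '{"increments":[{"x":-0.1,"y":-0.2,"z":0,"spin":0},{"x":0,"y":0,"z":0,"spin":0}]}'; python3 go.py 547.5 -114.5 121 72
python3 - <<'E'
from objs import *
Q['tin']=((541,109),104,60,60)
for n in('top','side'):
    C=cloud(shot(n,n+'2.png')); print(n); show(C,['round','tin','green'])
E
```

```text
t 7.58 pos [542.2 110.  235. ] yaw 78.10 q6 -1.17 grip 85.2 tilt -1.0000 F [ 0.4 -0.2  0.4]
spin -0.000  then x -1.029 y -4.371 z 2.279
clock: 8.2
tcp_pos: [553.5, -98.3, 231.3]
eef_rot: [-0.491, -3.102, 0.0]
force: [0.9, -0.8, 0.0]
gripper_width: 85.2
gripper_force: 0.0
clock: 8.45
tcp_pos: [555.5, -107.9, 231.7]
eef_rot: [-0.493, -3.102, -0.001]
force: [-0.1, 0.1, 0.1]
gripper_width: 85.1
gripper_force: 0.0
t 8.45 pos [ 555.5 -107.9  231.7] yaw 71.95 q6 -1.45 grip 85.1 tilt -1.0000 F [-0.1  0.1  0.1]
spin -0.006  then x 0.111 y -0.174 z 2.213
top
  round [4.74432e+02 2.96109e+02 4.80000e-02] 0.063 1350 1771 14.8
  tin [542.149 106.233   1.352] 0.196 718 432 102.9
  green [540.739 108.284   2.936] 0.055 1970 2147 11.0
side
  round [ 4.75453e+02  2.98486e+02 -1.38000e-01] 0.487 412 611 16.9
  tin [544.841 111.953   1.366] 1.665 237 739 104.9
  green [541.232 110.316   1.371] 0.343 732 725 12.8
```

```bash
python3 -m pendant '{"increments":[{"x":0.1,"y":-0.08,"z":0.1,"spin":0},{"x":0,"y":-0.08,"z":0.3,"spin":0},{"x":0,"y":0,"z":0.1,"spin":0},{"x":0,"y":0,"z":0,"spin":0}]}';python3 go.py 548 -114 121 72
python3 - <<'E'
from h import *
s=shot('top');s2=shot('side');cv2.imwrite('pics/c3.png',np.hstack([cv2.resize(s['image'][100:220,330:450],(400,400)),cv2.resize(s2['image'][120:260,320:460],(400,400))])[:,:,::-1])
E
```

```text
clock: 9.05
tcp_pos: [548.1, -113.7, 206.5]
eef_rot: [-0.491, -3.102, -0.0]
force: [0.1, 0.4, -0.3]
gripper_width: 84.8
gripper_force: 0.0
t 9.05 pos [ 548.1 -113.7  206.5] yaw 72.02 q6 -1.46 grip 84.8 tilt -1.0000 F [ 0.1  0.4 -0.3]
spin 0.002  then x -0.000 y -0.006 z 1.709
```

View pics/c3.png

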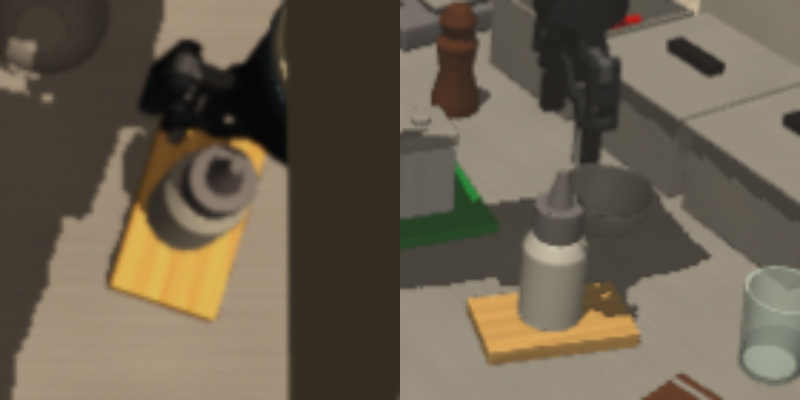

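```bash
python3 - <<'E'
from h import *
for n in('top','side'):
    s=env.snapshot(n); C=cloud(s)
    m=(abs(C[...,0]-548)<100)&(abs(C[...,1]+114)<100)
    for lo,hi in((105,132),(190,200),(200,210),(210,225)):
        p=C[m&(C[...,2]>lo)&(C[...,2]<hi)]; print(n,lo,len(p), p.min(0).round(0) if len(p) else '',p.max(0).round(0) if len(p) else '',np.median(p,0).round(0) if len(p) else '')
    # project predicted cap top centre and tcp
    for w in([548,-114,134],[548,-114,166],[548.1,-113.7,206.5],[561,-74,195],[535,-153,195]):
        c=np.linalg.inv(s['T'])@[*w,1]; c=np.array([c[0],-c[1],-c[2]])
        print('  proj',w,cv2.projectPoints(c.reshape(1,3),np.zeros(3),np.zeros(3),s['camera_matrix'],s['dist'])[0].ravel().round(1))
E
```

```text
top 105 115 [ 526. -134.  106.] [568. -92. 132.] [ 538. -104.  128.]
top 190 0   
top 200 4 [552. -70. 204.] [557. -65. 208.] [554. -66. 207.]
top 210 23 [551. -70. 211.] [565. -59. 225.] [557. -65. 217.]
  proj [548, -114, 134] [397.2 152.3]
  proj [548, -114, 166] [401. 149.]
  proj [548.1, -113.7, 206.5] [406.2 144.3]
  proj [561, -74, 195] [383.9 138.7]
  proj [535, -153, 195] [425.  152.7]
side 105 169 [ 525. -135.  105.] [ 566. -100.  132.] [ 535. -128.  119.]
side 190 0   
side 200 39 [ 524. -164.  202.] [572. -64. 210.] [555. -74. 207.]
side 210 100 [ 523. -168.  210.] [571. -63. 225.] [ 544. -151.  218.]
  proj [548, -114, 134] [376.3 191.4]
  proj [548, -114, 166] [377.4 180.3]
  proj [548.1, -113.7, 206.5] [378.8 165.7]
  proj [561, -74, 195] [373.1 161.2]
  proj [535, -153, 195] [383.7 179. ]
```

The picture shows the open jaws above the bottle cap (crop ~(560,203) in the side half), and the numbers centre them on it within 1 mm. I descend and grip.

```bash
python3 -m pendant '{"increments":[{"x":0,"y":0,"z":0.4,"spin":0},{"x":0,"y":0,"z":0.5,"spin":0},{"x":0,"y":0,"z":0.5,"spin":0},{"x":0,"y":0,"z":0.25,"spin":0},{"x":0,"y":0,"z":0.06,"spin":0}]}' && python3 -m pendant '{"increments":[{"x":0,"y":0,"z":0,"spin":0},{"x":0,"y":0,"z":0,"spin":0},{"x":0,"y":0,"z":0,"spin":0},{"x":0,"y":0,"z":0,"spin":0},{"x":0,"y":0,"z":0,"spin":0}]}' 30; python3 -m pendant '{"increments":[{"x":0,"y":0,"z":0,"spin":0},{"x":0,"y":0,"z":0,"spin":0},{"x":0,"y":0,"z":0,"spin":0},{"x":0,"y":0,"z":-0.1,"spin":0},{"x":0,"y":0,"z":-0.2,"spin":0}]}';  python3 go.py 475 297.3 245
```

```text
clock: 9.88
tcp_pos: [548.4, -113.9, 121.5]
eef_rot: [-0.491, -3.102, -0.0]
force: [0.5, -0.5, 0.0]
gripper_width: 85.2
gripper_force: 0.0
clock: 10.5
tcp_pos: [549.1, -114.0, 122.9]
eef_rot: [0.491, 3.101, -0.0]
force: [-1.5, 0.8, 5.9]
gripper_width: 42.3
gripper_force: 60.5
clock: 11.12
tcp_pos: [547.8, -113.8, 136.8]
eef_rot: [-0.491, -3.102, -0.0]
force: [0.4, -0.1, -3.5]
gripper_width: 42.6
gripper_force: 61.3
t 11.12 pos [ 547.8 -113.8  136.8] yaw 72.02 q6 -1.46 grip 42.6 tilt -1.0000 F [ 0.4 -0.1 -3.5]
spin -0.000  then x 3.924 y 7.370 z -2.164
```

```bash
python3 -m pendant '{"increments":[{"x":0,"y":0,"z":-0.4,"spin":0},{"x":0,"y":0,"z":-0.5,"spin":0},{"x":0,"y":0,"z":-0.6,"spin":0},{"x":0,"y":0,"z":-0.4,"spin":0},{"x":0.1,"y":0.2,"z":-0.25,"spin":0}]}' && python3 -m pendant '{"increments":[{"x":0.2,"y":0.37,"z":0,"spin":0},{"x":0.3,"y":0.55,"z":0,"spin":0},{"x":0.35,"y":0.65,"z":0,"spin":0},{"x":0.35,"y":0.65,"z":0,"spin":0},{"x":0.35,"y":0.65,"z":0,"spin":0}]}' && python3 -m pendant '{"increments":[{"x":0.35,"y":0.65,"z":0,"spin":0},{"x":0.35,"y":0.65,"z":0,"spin":0},{"x":0.35,"y":0.65,"z":0,"spin":0},{"x":0.35,"y":0.65,"z":0,"spin":0},{"x":0.35,"y":0.65,"z":0,"spin":0}]}';  python3 -m pendant '{"increments":[{"x":0.25,"y":0.5,"z":0,"spin":0},{"x":0.2,"y":0.4,"z":0,"spin":0},{"x":0.05,"y":0.15,"z":0,"spin":0},{"x":0,"y":0,"z":0.1,"spin":0}]}'; python3 go.py 475 297.3 121.5
```

```text
clock: 11.75
tcp_pos: [547.0, -103.0, 245.7]
eef_rot: [0.492, 3.101, -0.0]
force: [0.1, 0.0, -4.4]
gripper_width: 42.4
gripper_force: 61.5
clock: 12.38
tcp_pos: [515.7, 59.9, 243.1]
eef_rot: [-0.49, -3.101, 0.0]
force: [0.3, -0.0, -4.5]
gripper_width: 42.5
gripper_force: 61.6
clock: 13.0
tcp_pos: [482.3, 241.0, 243.1]
eef_rot: [-0.49, -3.101, 0.002]
force: [0.0, 0.2, -3.5]
gripper_width: 42.5
gripper_force: 61.6
clock: 13.5
tcp_pos: [476.1, 297.2, 238.7]
eef_rot: [-0.489, -3.103, 0.001]
force: [-0.3, 0.4, -4.1]
gripper_width: 42.5
gripper_force: 61.7
t 13.50 pos [476.1 297.2 238.7] yaw 72.09 q6 -0.70 grip 42.5 tilt -1.0000 F [-0.3  0.4 -4.1]
spin -0.000  then x 0.023 y -0.005 z 2.345
```

```bash
python3 -m pendant '{"increments":[{"x":0.02,"y":0,"z":0.3,"spin":0},{"x":0,"y":0,"z":0.5,"spin":0},{"x":0,"y":0,"z":0.5,"spin":0},{"x":0,"y":0,"z":0.5,"spin":0},{"x":0,"y":0,"z":0.3,"spin":0}]}' && python3 -m pendant '{"increments":[{"x":0,"y":0,"z":0.1,"spin":0},{"x":0,"y":0,"z":0.04,"spin":0},{"x":0,"y":0,"z":0.02,"spin":0},{"x":0,"y":0,"z":0,"spin":0}]}';  python3 go.py 475 297.3 121.5
python3 - <<'E'
from objs import *
Q['salt']=((496,-324),81,110,50)
for n in('top','side'):
    s=shot(n,n+'3.png');C=cloud(s); print(n); show(C,['square','oblong','salt'])
    if n=='side': cv2.imwrite('pics/c4.png',cv2.resize(s['image'][100:220,220:340],(480,480),interpolation=2)[:,:,::-1])
E
```

```text
clock: 14.12
tcp_pos: [475.0, 295.8, 132.2]
eef_rot: [-0.492, -3.101, 0.003]
force: [-0.3, -0.6, -4.5]
gripper_width: 42.5
gripper_force: 61.7
clock: 14.62
tcp_pos: [476.1, 297.3, 126.9]
eef_rot: [0.491, 3.102, 0.001]
force: [0.1, 0.0, -3.9]
gripper_width: 42.8
gripper_force: 61.7
t 14.62 pos [476.1 297.3 126.9] yaw 72.02 q6 -0.70 grip 42.8 tilt -1.0000 F [ 0.1  0.  -3.9]
spin -0.000  then x 0.021 y -0.007 z 0.107
top
  square [ 493.186 -323.141    3.492] 0.228 517 1293 15.3
  oblong [ 548.222 -118.768    2.827] 0.064 1835 3866 15.1
  salt [ 4.94172e+02 -3.28544e+02  2.16000e-01] 0.206 1005 2343 80.1
side
  square [ 493.864 -319.857    1.948] 0.536 390 897 16.4
  oblong [ 549.349 -115.201    2.829] 0.272 1077 2036 16.6
  salt [ 497.907 -321.139    3.341] 0.724 840 2655 80.7
```

View pics/c4.png

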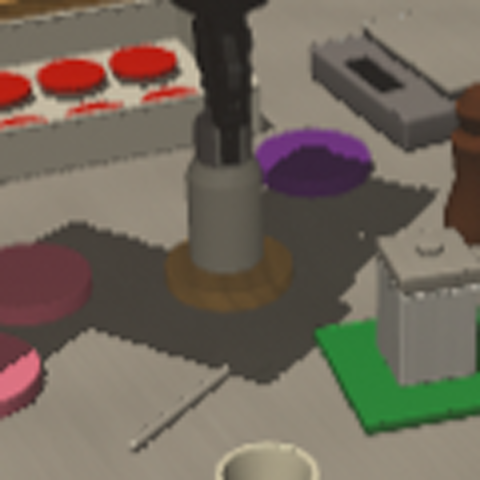

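The bottle hangs upright over the middle of the round board (crop ~(228,268)). I lower it.

```bash
python3 -m pendant '{"increments":[{"x":0.02,"y":0,"z":0.04,"spin":0},{"x":0,"y":0,"z":0.03,"spin":0},{"x":0,"y":0,"z":0,"spin":0}]}'; python3 -m pendant '{"increments":[{"x":0,"y":0,"z":0.02,"spin":0},{"x":0,"y":0,"z":0,"spin":0}]}';python3 -m pendant '{"increments":[{"x":0,"y":0,"z":0.02,"spin":0},{"x":0,"y":0,"z":0,"spin":0}]}'; python3 go.py 475 297.3 121.5
```

```text
clock: 15.1
tcp_pos: [474.9, 297.5, 122.9]
eef_rot: [0.491, 3.103, 0.0]
force: [-1.3, -0.0, -0.8]
gripper_width: 42.1
gripper_force: 62.0
clock: 15.35
tcp_pos: [474.9, 297.6, 122.9]
eef_rot: [0.491, 3.103, 0.0]
force: [-4.0, -1.5, 11.5]
gripper_width: 42.2
gripper_force: 63.6
clock: 15.6
tcp_pos: [475.1, 297.6, 122.8]
eef_rot: [0.491, 3.103, 0.001]
force: [-7.1, -3.0, 21.5]
gripper_width: 42.7
gripper_force: 64.7
t 15.60 pos [475.1 297.6 122.8] yaw 72.02 q6 -0.70 grip 42.7 tilt -1.0000 F [-7.1 -3.  21.5]
spin -0.000  then x -0.001 y -0.006 z 0.027
```

Contact felt; release, rise clear, and head for the salt box.

```bash
python3 -m pendant '{"increments":[{"x":0,"y":0,"z":-0.03,"spin":0},{"x":0,"y":0,"z":0,"spin":0},{"x":0,"y":0,"z":0,"spin":0},{"x":0,"y":0,"z":0,"spin":0},{"x":0,"y":0,"z":0,"spin":0}]}' 85; python3 -m pendant '{"increments":[{"x":0,"y":0,"z":-0.3,"spin":0},{"x":0,"y":0,"z":-0.6,"spin":0},{"x":0,"y":0,"z":-0.7,"spin":0},{"x":0,"y":0,"z":-0.7,"spin":0},{"x":0,"y":0,"z":-0.2,"spin":0}]}'; python3 go.py 496 -324.5 160 102
```

```text
clock: 16.23
tcp_pos: [474.8, 297.4, 122.1]
eef_rot: [-0.491, -3.103, 0.0]
force: [-0.2, -0.3, -0.3]
gripper_width: 85.0
gripper_force: 0.0
clock: 16.85
tcp_pos: [475.9, 298.1, 250.5]
eef_rot: [0.49, 3.1, 0.005]
force: [0.1, 0.1, -0.9]
gripper_width: 84.8
gripper_force: 0.0
t 16.85 pos [475.9 298.1 250.5] yaw 72.02 q6 -0.70 grip 84.8 tilt -1.0000 F [ 0.1  0.1 -0.9]
spin -3.748  then x 2.196 y -12.263 z 1.810
```

```bash
python3 -m pendant '{"increments":[{"x":0,"y":0,"z":0,"spin":-0.9},{"x":0,"y":0,"z":0,"spin":-0.95},{"x":0,"y":0,"z":0,"spin":-0.95},{"x":0,"y":0,"z":0,"spin":-0.95},{"x":0.1,"y":-0.4,"z":0,"spin":0}]}' && python3 -m pendant '{"increments":[{"x":0.13,"y":-0.7,"z":0,"spin":0},{"x":0.15,"y":-0.9,"z":0,"spin":0},{"x":0.15,"y":-0.9,"z":0,"spin":0},{"x":0.15,"y":-0.9,"z":0,"spin":0},{"x":0.15,"y":-0.9,"z":0,"spin":0}]}' &&  python3 -m pendant '{"increments":[{"x":0.15,"y":-0.9,"z":0,"spin":0},{"x":0.15,"y":-0.9,"z":0,"spin":0},{"x":0.15,"y":-0.9,"z":0,"spin":0},{"x":0.15,"y":-0.9,"z":0,"spin":0},{"x":0.15,"y":-0.9,"z":0,"spin":0}]}'; python3 -m pendant '{"increments":[{"x":0.15,"y":-0.9,"z":0,"spin":0},{"x":0.15,"y":-0.8,"z":0.2,"spin":0},{"x":0.15,"y":-0.6,"z":0.3,"spin":0},{"x":0.1,"y":-0.3,"z":0.3,"spin":0},{"x":0,"y":0,"z":0.3,"spin":0}]}'; python3 go.py 496 -324.5 160 102
```

```text
clock: 17.48
tcp_pos: [473.8, 276.8, 246.8]
eef_rot: [0.331, -3.124, 0.0]
force: [0.5, 0.7, -0.9]
gripper_width: 85.2
gripper_force: 0.0
clock: 18.1
tcp_pos: [482.3, 56.6, 247.1]
eef_rot: [0.324, -3.124, 0.0]
force: [0.6, 0.1, -0.2]
gripper_width: 85.2
gripper_force: 0.0
clock: 18.73
tcp_pos: [492.1, -171.0, 247.1]
eef_rot: [0.324, -3.124, -0.0]
force: [0.5, -0.4, 0.3]
gripper_width: 85.3
gripper_force: 0.0
clock: 19.35
tcp_pos: [492.7, -302.3, 191.2]
eef_rot: [0.325, -3.124, -0.001]
force: [0.2, -0.5, 0.7]
gripper_width: 84.9
gripper_force: 0.0
t 19.35 pos [ 492.7 -302.3  191.2] yaw 101.87 q6 -2.33 grip 84.9 tilt -1.0000 F [ 0.2 -0.5  0.7]
spin -0.016  then x 0.027 y -0.448 z 0.625
```

```bash
python3 -m pendant '{"increments":[{"x":0.03,"y":-0.25,"z":0.2,"spin":0},{"x":0,"y":-0.2,"z":0.4,"spin":0},{"x":0,"y":0,"z":0.4,"spin":0},{"x":0,"y":0,"z":0.2,"spin":0},{"x":0,"y":0,"z":0,"spin":0}]}'; python3 go.py 496 -324.7 64 102
python3 - <<'E'
from objs import *
im=[]
for n in('top','side'):
    s=shot(n);C=cloud(s); print(n); show(C,['round'])
    p=C[(abs(C[...,0]-475)<60)&(abs(C[...,1]-297)<60)&(C[...,2]>106)&(C[...,2]<131)]; print('cap',p.min(0).round(1),p.max(0).round(1))
    im.append(cv2.resize(s['image'][130:250,420:540] if n=='top' else s['image'][200:340,340:480],(400,400)))
cv2.imwrite('pics/c5.png',np.hstack(im)[:,:,::-1])
E
```

```text
clock: 19.98
tcp_pos: [496.5, -323.8, 131.3]
eef_rot: [0.329, -3.123, -0.002]
force: [0.7, 1.2, 0.4]
gripper_width: 85.0
gripper_force: 0.0
t 19.98 pos [ 496.5 -323.8  131.3] yaw 102.04 q6 -2.36 grip 85.0 tilt -1.0000 F [0.7 1.2 0.4]
spin 0.005  then x 0.014 y -0.016 z 1.347
top
  round [ 4.74453e+02  2.96141e+02 -1.84000e-01] 0.116 692 1775 14.9
cap [451.4 275.6 106.4] [493.7 321.  131. ]
side
  round [ 4.75143e+02  2.97665e+02 -2.07000e-01] 0.733 255 600 16.6
cap [449.9 274.8 106.1] [490.5 313.1 130.9]
```

View pics/c5.png

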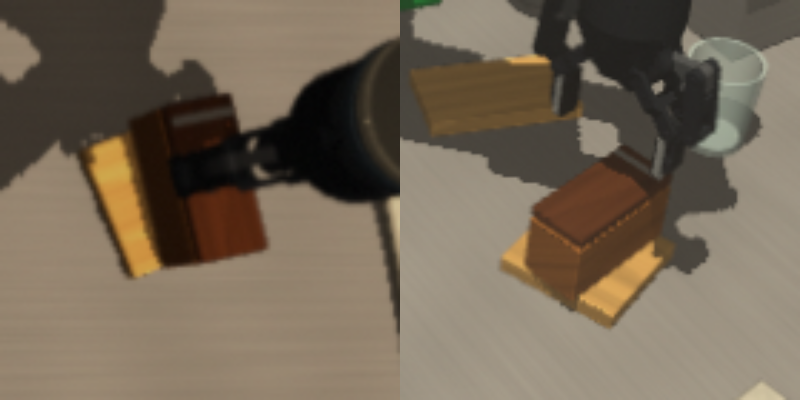

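Jaws straddle the box across its 50 mm width (top half, finger at ~(190,175), box centre ~(215,170)). I descend and grip.

```bash
python3 -m pendant '{"increments":[{"x":0,"y":-0.01,"z":0.3,"spin":0},{"x":0,"y":0,"z":0.4,"spin":0},{"x":0,"y":0,"z":0.4,"spin":0},{"x":0,"y":0,"z":0.2,"spin":0},{"x":0,"y":0,"z":0.05,"spin":0}]}' && python3 -m pendant '{"increments":[{"x":0,"y":0,"z":0,"spin":0},{"x":0,"y":0,"z":0,"spin":0},{"x":0,"y":0,"z":0,"spin":0},{"x":0,"y":0,"z":0,"spin":0},{"x":0,"y":0,"z":0,"spin":0}]}' 30; python3 -m pendant '{"increments":[{"x":0,"y":0,"z":0,"spin":0},{"x":0,"y":0,"z":0,"spin":0},{"x":0,"y":0,"z":0,"spin":0},{"x":0,"y":0,"z":-0.1,"spin":0},{"x":0,"y":0,"z":-0.2,"spin":0}]}';  python3 go.py 548.8 -117 110 72.04
```

```text
clock: 20.7
tcp_pos: [496.6, -324.5, 64.2]
eef_rot: [0.329, -3.124, -0.001]
force: [0.3, -0.5, -1.1]
gripper_width: 85.4
gripper_force: 0.0
clock: 21.32
tcp_pos: [497.4, -325.1, 65.7]
eef_rot: [-0.329, 3.123, -0.002]
force: [-1.2, -1.7, 5.9]
gripper_width: 49.1
gripper_force: 63.1
clock: 21.95
tcp_pos: [496.2, -324.2, 79.6]
eef_rot: [0.329, -3.123, -0.002]
force: [-0.9, 0.3, -4.1]
gripper_width: 49.0
gripper_force: 62.6
t 21.95 pos [ 496.2 -324.2   79.6] yaw 102.02 q6 -2.36 grip 49.0 tilt -1.0000 F [-0.9  0.3 -4.1]
spin 3.747  then x 0.277 y 4.266 z -0.608
```

```bash
python3 -m pendant '{"increments":[{"x":0,"y":0,"z":-0.4,"spin":0.3},{"x":0,"y":0,"z":-0.4,"spin":0.5},{"x":0,"y":0,"z":0,"spin":0.6},{"x":0,"y":0,"z":0,"spin":0.6},{"x":0,"y":0,"z":0,"spin":0.6}]}' && python3 -m pendant '{"increments":[{"x":0,"y":0,"z":0,"spin":0.6},{"x":0,"y":0,"z":0,"spin":0.4},{"x":0,"y":0,"z":0,"spin":0.15},{"x":0.03,"y":0.25,"z":0,"spin":0},{"x":0.03,"y":0.5,"z":0,"spin":0}]}' && python3 -m pendant '{"increments":[{"x":0.05,"y":0.7,"z":0,"spin":0},{"x":0.05,"y":0.7,"z":0,"spin":0},{"x":0.05,"y":0.7,"z":0,"spin":0},{"x":0.04,"y":0.6,"z":0,"spin":0},{"x":0.02,"y":0.5,"z":0,"spin":0}]}'; python3 -m pendant '{"increments":[{"x":0,"y":0.3,"z":0,"spin":0},{"x":0,"y":0,"z":0.2,"spin":0},{"x":0,"y":0,"z":0.2,"spin":0},{"x":0,"y":0,"z":0,"spin":0}]}'; python3 go.py 548.8 -117 64.5 72.04
```

```text
clock: 22.58
tcp_pos: [496.7, -324.5, 120.2]
eef_rot: [-0.245, -3.132, -0.0]
force: [0.2, 0.5, -3.6]
gripper_width: 49.2
gripper_force: 63.0
clock: 23.2
tcp_pos: [505.5, -287.5, 119.8]
eef_rot: [0.491, 3.103, 0.0]
force: [0.0, 0.4, -3.3]
gripper_width: 48.9
gripper_force: 63.0
clock: 23.82
tcp_pos: [545.0, -130.6, 119.9]
eef_rot: [-0.488, -3.103, -0.0]
force: [0.8, -0.6, -3.2]
gripper_width: 49.5
gripper_force: 63.0
clock: 24.32
tcp_pos: [548.4, -118.9, 98.4]
eef_rot: [-0.492, -3.1, -0.0]
force: [0.8, -0.3, -4.0]
gripper_width: 48.9
gripper_force: 62.9
t 24.32 pos [ 548.4 -118.9   98.4] yaw 71.97 q6 -1.47 grip 48.9 tilt -1.0000 F [ 0.8 -0.3 -4. ]
spin -0.009  then x 0.005 y 0.039 z 0.678
```

```bash
python3 - <<'E'
from objs import *
Q['salt']=((548.4,-118.9),115,110,50)
for n in('top','side'):
    s=shot(n);C=cloud(s); print(n); show(C,['salt','square'])
    if n=='side': cv2.imwrite('pics/c6.png',cv2.resize(s['image'][140:280,300:460],(640,560))[:,:,::-1])
E
```

```text
top
  salt [ 547.738 -122.49     2.824] 0.564 395 1628 113.0
  square [nan nan  0.] 0.0 0 0 nan
side
  salt [ 5.57833e+02 -9.70740e+01 -1.00000e-02] 13.125 374 2559 115.0
  square [ 493.611 -319.366    1.952] 0.145 1353 976 16.1fit.py:17: RuntimeWarning: Mean of empty slice.
  r=minimize(f,[*I.mean(0),a],method='Nelder-Mead',options=dict(initial_simplex=np.array([*I.mean(0),a])+np.array([[0,0,0],[8,0,0],[0,8,0],[0,0,.2]]),xatol=.01,fatol=1e-5,maxiter=600))
  ret = um.true_divide(
  return _methods._mean(a, axis=axis, dtype=dtype,
  ret = ret.dtype.type(ret / rcount)
```

View pics/c6.png

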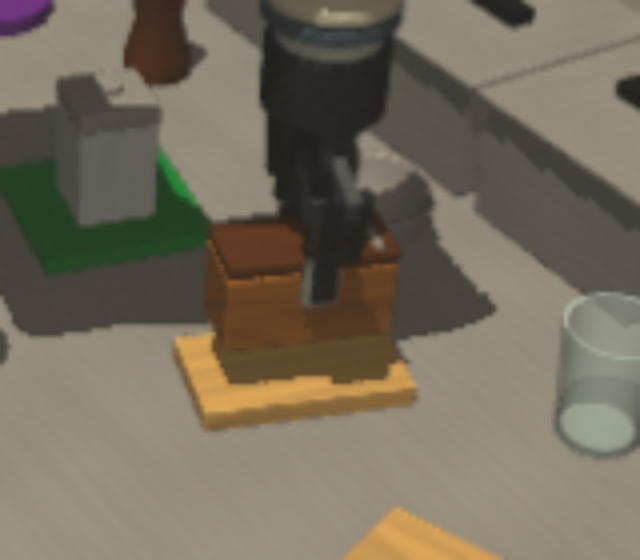

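```bash
cat > face.py <<'E'
from h import *
# extents of a body along its long axis about c, within z range, both cameras
def ext(c,a,zlo,zhi,half=38):
    u=np.array([np.cos(a),np.sin(a)]);v=np.array([-u[1],u[0]])
    for n in('top','side'):
        C=cloud(shot(n)).reshape(-1,3); C=C[~np.isnan(C[:,0])]; d=C[:,:2]-c
        m=(C[:,2]>zlo)&(C[:,2]<zhi)&(abs(d@u)<80)&(abs(d@v)<half)
        if m.sum()<5: continue
        e=d[m]@u;f=d[m]@v; print(n,m.sum(),'u %.1f %.1f mid %.1f'%(*np.percentile(e,[.5,99.5]),np.percentile(e,[.5,99.5]).mean()),'v %.1f %.1f mid %.1f'%(*np.percentile(f,[.5,99.5]),np.percentile(f,[.5,99.5]).mean()))
E
python3 - <<'E'
from face import *
c=env.state()['tcp_pos'][:2]; print(c)
ext(c,-.3135,60,118,28); ext(c,-.3135,12,18,45)
E
```

```text
[ 549.25915722 -118.97254443]
top 621 u -58.2 47.5 mid -5.3 v -22.7 26.2 mid 1.7
side 1053 u -58.5 50.8 mid -3.8 v -27.3 25.2 mid -1.1
top 543 u -71.5 67.5 mid -2.0 v -39.3 40.1 mid 0.4
side 744 u -72.1 66.4 mid -2.9 v -39.8 41.2 mid 0.7
```

```bash
python3 -m pendant '{"increments":[{"x":-0.04,"y":0.03,"z":0.1,"spin":0},{"x":0,"y":0,"z":0.3,"spin":0},{"x":0,"y":0,"z":0.15,"spin":0},{"x":0,"y":0,"z":0.05,"spin":0},{"x":0,"y":0,"z":0,"spin":0}]}'; python3 -m pendant '{"increments":[{"x":0,"y":0,"z":0.03,"spin":0},{"x":0,"y":0,"z":0,"spin":0}]}';python3 -m pendant '{"increments":[{"x":0,"y":0,"z":0.02,"spin":0},{"x":0,"y":0,"z":0,"spin":0}]}'; python3 go.py 548.8 -117 64.5 72.04
```

```text
clock: 25.25
tcp_pos: [551.9, -117.5, 69.5]
eef_rot: [-0.491, -3.102, -0.0]
force: [-0.9, -0.1, -3.9]
gripper_width: 49.3
gripper_force: 62.9
clock: 25.5
tcp_pos: [552.1, -117.6, 68.4]
eef_rot: [0.491, 3.103, -0.0]
force: [0.2, -0.0, -3.7]
gripper_width: 49.0
gripper_force: 62.9
clock: 25.75
tcp_pos: [551.9, -117.5, 67.3]
eef_rot: [-0.491, -3.103, -0.0]
force: [-0.7, 1.4, -3.9]
gripper_width: 49.1
gripper_force: 62.9
t 25.75 pos [ 551.9 -117.5   67.3] yaw 72.02 q6 -1.47 grip 49.1 tilt -1.0000 F [-0.7  1.4 -3.9]
spin -0.003  then x 0.063 y -0.009 z 0.056
```

```bash
python3 - <<'E'
from face import *
c=[548.8,-117]
ext(c,-.3135,30,84,28); ext(c,-.3135,12,18,45)
E
```

```text
top 533 u -55.2 51.5 mid -1.8 v -23.1 26.7 mid 1.8
side 888 u -55.8 54.2 mid -0.8 v -27.5 26.1 mid -0.7
top 446 u -70.5 68.3 mid -1.1 v -40.6 38.5 mid -1.1
side 393 u -70.8 67.6 mid -1.6 v -43.1 38.6 mid -2.3
```

Box and board centres agree within about 1 mm, so I set it down and release.

```bash
python3 -m pendant '{"increments":[{"x":0,"y":-0.02,"z":0.03,"spin":0},{"x":0,"y":0,"z":0.02,"spin":0},{"x":0,"y":0,"z":0,"spin":0}]}'; python3 -m pendant '{"increments":[{"x":0,"y":0,"z":0.02,"spin":0},{"x":0,"y":0,"z":0,"spin":0}]}'
```

```text
clock: 26.32
tcp_pos: [551.8, -118.6, 65.7]
eef_rot: [0.491, 3.103, -0.0]
force: [-3.5, -0.3, 7.8]
gripper_width: 49.0
gripper_force: 64.2
clock: 26.58
tcp_pos: [551.8, -118.6, 65.6]
eef_rot: [0.491, 3.103, -0.0]
force: [-7.7, 1.3, 20.9]
gripper_width: 49.3
gripper_force: 65.8
```

```bash
python3 -m pendant '{"increments":[{"x":0,"y":0,"z":-0.03,"spin":0},{"x":0,"y":0,"z":0,"spin":0},{"x":0,"y":0,"z":0,"spin":0},{"x":0,"y":0,"z":0,"spin":0},{"x":0,"y":0,"z":-0.1,"spin":0}]}' 85; python3 -m pendant '{"increments":[{"x":0,"y":0,"z":-0.4,"spin":0},{"x":0,"y":0,"z":-0.6,"spin":0},{"x":0,"y":0,"z":-0.7,"spin":0},{"x":0,"y":0,"z":-0.4,"spin":0},{"x":0,"y":0,"z":0,"spin":0}]}'; python3 go.py 541.3 109.6 94 78.1
```

```text
clock: 27.2
tcp_pos: [551.4, -118.4, 70.0]
eef_rot: [-0.491, -3.102, -0.0]
force: [-0.5, 0.3, 0.5]
gripper_width: 84.7
gripper_force: 0.0
clock: 27.82
tcp_pos: [552.7, -118.7, 177.0]
eef_rot: [0.49, 3.1, -0.0]
force: [0.2, -0.5, -0.2]
gripper_width: 84.8
gripper_force: 0.0
t 27.82 pos [ 552.7 -118.7  177. ] yaw 72.02 q6 -1.47 grip 84.8 tilt -1.0000 F [ 0.2 -0.5 -0.2]
spin -0.760  then x 1.165 y 4.421 z 1.660
```

```bash
python3 -m pendant '{"increments":[{"x":0,"y":0,"z":0,"spin":-0.4},{"x":0,"y":0.1,"z":0,"spin":-0.36},{"x":0.2,"y":0.6,"z":0,"spin":0},{"x":0.2,"y":0.8,"z":0,"spin":0},{"x":0.2,"y":0.8,"z":0,"spin":0}]}'; python3 -m pendant '{"increments":[{"x":0.2,"y":0.8,"z":0,"spin":0},{"x":0.2,"y":0.8,"z":0,"spin":0},{"x":0.16,"y":0.5,"z":0.1,"spin":0},{"x":0,"y":0,"z":0.1,"spin":0},{"x":0,"y":0,"z":0,"spin":0}]}'; python3 go.py 541.3 109.6 94 78.1
python3 - <<'E'
from objs import *
from face import ext
Q['salt']=((548.8,-117),81,110,50)
for n in('top','side'):
    s=shot(n,n+'4.png');C=cloud(s); print(n); show(C,['square','salt','oblong'])
ext([548.8,-117],-.3135,30,84,28); ext([548.8,-117],-.3135,12,18,45)
E
```

```text
clock: 28.45
tcp_pos: [545.5, 1.1, 174.0]
eef_rot: [-0.327, -3.123, 0.0]
force: [0.2, 0.1, 0.9]
gripper_width: 84.9
gripper_force: 0.0
clock: 29.08
tcp_pos: [539.8, 108.1, 164.1]
eef_rot: [-0.325, -3.123, 0.001]
force: [0.3, -1.1, -0.6]
gripper_width: 85.0
gripper_force: 0.0
t 29.07 pos [539.8 108.1 164.1] yaw 78.12 q6 -1.17 grip 85.0 tilt -1.0000 F [ 0.3 -1.1 -0.6]
spin 0.002  then x -0.023 y 0.036 z 1.401
top
  square [ 492.847 -323.355    1.919] 0.084 1510 1381 15.1
  salt [ 550.018 -120.22     2.834] 0.155 1015 1665 80.1
  oblong [ 548.293 -118.731    2.828] 0.145 459 1890 15.0
side
  square [ 493.626 -319.584    3.526] 0.15 1359 972 16.0
  salt [ 552.468 -113.565    2.833] 0.826 557 2039 81.5
  oblong [ 549.026 -115.284    2.83 ] 0.691 444 1707 16.4
top 1216 u -54.8 52.1 mid -1.4 v -24.9 25.3 mid 0.2
side 1229 u -55.4 54.5 mid -0.5 v -27.5 24.0 mid -1.7
top 428 u -70.5 69.0 mid -0.8 v -40.9 38.3 mid -1.3
side 370 u -70.9 68.1 mid -1.4 v -41.9 40.3 mid -0.8
```

View pics/side4.png

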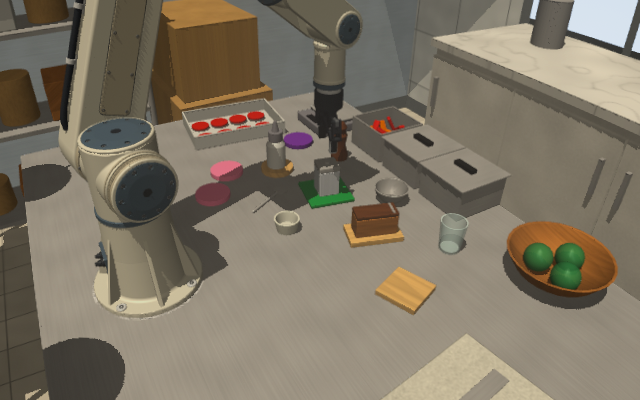

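Salt box sits square on the oblong board (side view ~(375,225)), bottle on the round one (277,160), tin on green under the gripper. I pin down the square board's angle by its contour while gripping the tin.

```bash
python3 -m pendant '{"increments":[{"x":-0.02,"y":0.03,"z":0.3,"spin":0},{"x":0,"y":0,"z":0.4,"spin":0},{"x":0,"y":0,"z":0.4,"spin":0},{"x":0,"y":0,"z":0.2,"spin":0},{"x":0,"y":0,"z":0.08,"spin":0}]}'; python3 -m pendant '{"increments":[{"x":0,"y":0,"z":0,"spin":0},{"x":0,"y":0,"z":0,"spin":0},{"x":0,"y":0,"z":0,"spin":0},{"x":0,"y":0,"z":0,"spin":0},{"x":0,"y":0,"z":0,"spin":0}]}' 40; python3 go.py 541.3 109.6 94 78.1
cat > rect.py <<'E'
from h import *
def rect(n,box,zt=16):
    s=shot(n);K,d,T=np.array(s['camera_matrix']),np.array(s['dist']),s['T']
    r0,r1,c0,c1=box; im=cv2.resize(s['image'][r0:r1,c0:c1],None,fx=4,fy=4,interpolation=cv2.INTER_CUBIC)
    hsv=cv2.cvtColor(im,cv2.COLOR_RGB2HSV); m=((hsv[...,1]>105)&(hsv[...,0]<30)&(hsv[...,2]>(90 if n=='top' else 160))).astype(np.uint8)
    m=cv2.morphologyEx(m,cv2.MORPH_OPEN,np.ones((9,9),np.uint8))
    c=max(cv2.findContours(m,0,1)[0],key=cv2.contourArea).reshape(-1,2)
    px=(c+.5)/4-.5+[c0,r0]
    p=cv2.undistortPoints(px.reshape(-1,1,2).astype(float),K,d).reshape(-1,2)
    ray=np.c_[p[:,0],-p[:,1],-np.ones(len(p))]@T[:3,:3].T
    t=(zt-T[2,3])/ray[:,2]; P=(T[:3,3]+ray*t[:,None])[:,:2].astype(np.float32)
    return cv2.minAreaRect(P)
E
python3 - <<'E'
from rect import *
print(rect('top',(155,225,430,500)),rect('side',(255,320,365,450)))
E
```

```text
clock: 30.0
tcp_pos: [541.5, 109.9, 95.4]
eef_rot: [-0.326, -3.124, 0.001]
force: [1.0, 0.1, 0.3]
gripper_width: 85.2
gripper_force: 0.0
clock: 30.62
tcp_pos: [542.2, 109.8, 97.1]
eef_rot: [0.325, 3.124, 0.0]
force: [-1.4, -2.0, 6.6]
gripper_width: 59.0
gripper_force: 64.5
t 30.62 pos [542.2 109.8  97.1] yaw 78.10 q6 -1.17 grip 59.0 tilt -1.0000 F [-1.4 -2.   6.6]
spin 0.000  then x 0.017 y -0.008 z 0.062
((492.81024169921875, -320.8651123046875), (102.08782958984375, 101.78425598144531), 20.93223762512207) ((491.9896240234375, -321.6367492675781), (101.37368774414062, 99.25545501708984), 21.392154693603516)
```

```bash
python3 -m pendant '{"increments":[{"x":0,"y":0,"z":-0.1,"spin":0},{"x":0,"y":0,"z":-0.3,"spin":0},{"x":0,"y":0,"z":-0.5,"spin":0},{"x":0,"y":0,"z":-0.6,"spin":0},{"x":0,"y":0,"z":-0.4,"spin":0}]}'; python3 -m pendant '{"increments":[{"x":0,"y":0,"z":-0.2,"spin":-0.3},{"x":0,"y":0,"z":0,"spin":-0.6},{"x":0,"y":0,"z":0,"spin":-0.7},{"x":0,"y":0,"z":0,"spin":-0.7},{"x":0,"y":0,"z":0,"spin":-0.7}]}';  python3 -m pendant '{"increments":[{"x":0,"y":0,"z":0,"spin":-0.7},{"x":0,"y":0,"z":0,"spin":-0.4},{"x":0,"y":0,"z":0,"spin":-0.01},{"x":0,"y":0,"z":0,"spin":0}]}'; python3 go.py 493 -321.4 100 111
```

```text
clock: 31.35
tcp_pos: [542.4, 110.2, 193.7]
eef_rot: [0.325, 3.123, 0.001]
force: [1.3, 0.6, -2.3]
gripper_width: 58.7
gripper_force: 64.9
clock: 31.98
tcp_pos: [541.9, 110.0, 202.3]
eef_rot: [-0.336, 3.123, 0.0]
force: [0.4, 0.3, -2.1]
gripper_width: 58.9
gripper_force: 64.9
clock: 32.48
tcp_pos: [541.9, 110.0, 201.7]
eef_rot: [-0.57, 3.089, 0.0]
force: [0.4, 0.5, -2.3]
gripper_width: 58.9
gripper_force: 64.9
t 32.48 pos [541.9 110.  201.7] yaw 110.91 q6 -1.74 grip 58.9 tilt -1.0000 F [ 0.4  0.5 -2.3]
spin -0.011  then x 4.004 y -7.705 z 2.035
```

```bash
python3 -m pendant '{"increments":[{"x":0.1,"y":-0.2,"z":0,"spin":-0.01},{"x":0.2,"y":-0.4,"z":0,"spin":0},{"x":0.3,"y":-0.6,"z":0,"spin":0},{"x":0.35,"y":-0.65,"z":0,"spin":0},{"x":0.35,"y":-0.65,"z":0,"spin":0}]}' && python3 -m pendant '{"increments":[{"x":0.35,"y":-0.65,"z":0,"spin":0},{"x":0.35,"y":-0.65,"z":0,"spin":0},{"x":0.35,"y":-0.65,"z":0,"spin":0},{"x":0.35,"y":-0.65,"z":0,"spin":0},{"x":0.35,"y":-0.65,"z":0,"spin":0}]}' && python3 -m pendant '{"increments":[{"x":0.35,"y":-0.65,"z":0,"spin":0},{"x":0.3,"y":-0.6,"z":0,"spin":0},{"x":0.2,"y":-0.45,"z":0,"spin":0},{"x":0.1,"y":-0.25,"z":0.1,"spin":0},{"x":0,"y":0,"z":0.2,"spin":0}]}'; python3 -m pendant '{"increments":[{"x":0,"y":0,"z":0.4,"spin":0},{"x":0,"y":0,"z":0.5,"spin":0},{"x":0,"y":0,"z":0.3,"spin":0},{"x":0,"y":0,"z":0.1,"spin":0},{"x":0,"y":0,"z":0,"spin":0}]}'; python3 go.py 493 -321.4 100 111
```

```text
clock: 33.1
tcp_pos: [525.6, -31.7, 201.3]
eef_rot: [0.574, -3.089, 0.0]
force: [1.0, 0.1, -1.2]
gripper_width: 58.7
gripper_force: 64.9
clock: 33.72
tcp_pos: [502.1, -214.9, 201.4]
eef_rot: [0.573, -3.089, 0.0]
force: [-0.1, -0.0, -3.1]
gripper_width: 59.0
gripper_force: 64.9
clock: 34.35
tcp_pos: [493.3, -321.9, 185.9]
eef_rot: [-0.572, 3.089, -0.0]
force: [-0.2, 0.9, -2.3]
gripper_width: 59.1
gripper_force: 64.9
clock: 34.98
tcp_pos: [493.6, -321.0, 121.3]
eef_rot: [0.574, -3.089, -0.0]
force: [0.5, -0.8, -0.8]
gripper_width: 58.9
gripper_force: 64.9
t 34.98 pos [ 493.6 -321.   121.3] yaw 111.07 q6 -2.52 grip 58.9 tilt -1.0000 F [ 0.5 -0.8 -0.8]
spin 0.009  then x 0.015 y -0.003 z 0.426
```

```bash
python3 - <<'E'
from face import *
a=.3665
print('tin');ext([493,-321.4],a,45,130,36);print('board');ext([493,-321.4],a,11,18,60)
E
python3 - <<'E'
from h import *
s=shot('top');s2=shot('side');cv2.imwrite('pics/c7.png',np.hstack([cv2.resize(s['image'][130:250,420:540],(400,400)),cv2.resize(s2['image'][200:340,340:480],(400,400))])[:,:,::-1])
E
```

```text
tin
top 541 u -30.1 29.1 mid -0.5 v -26.3 31.7 mid 2.7
side 1252 u -32.8 27.6 mid -2.6 v -34.3 32.0 mid -1.2
board
top 928 u -50.0 49.5 mid -0.2 v -47.9 50.0 mid 1.0
side 859 u -52.0 49.9 mid -1.0 v -50.3 50.8 mid 0.2
```

View pics/c7.png

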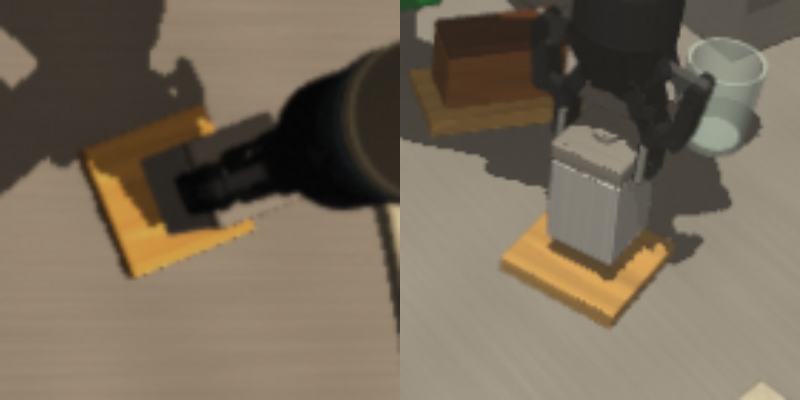

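The tin is aligned with and above the square board's middle (side half, ~(590,235)); about 1 mm off. I set it down.

```bash
python3 -m pendant '{"increments":[{"x":-0.02,"y":0,"z":0.2,"spin":0},{"x":0,"y":0,"z":0.12,"spin":0},{"x":0,"y":0,"z":0.05,"spin":0},{"x":0,"y":0,"z":0,"spin":0}]}'; python3 -m pendant '{"increments":[{"x":0,"y":0,"z":0.03,"spin":0},{"x":0,"y":0,"z":0,"spin":0}]}';python3 -m pendant '{"increments":[{"x":0,"y":0,"z":0.02,"spin":0},{"x":0,"y":0,"z":0,"spin":0}]}'
```

```text
clock: 35.78
tcp_pos: [494.3, -320.8, 102.4]
eef_rot: [0.574, -3.088, -0.001]
force: [-0.3, -0.4, -2.6]
gripper_width: 59.2
gripper_force: 65.0
clock: 36.02
tcp_pos: [494.5, -320.9, 101.4]
eef_rot: [-0.574, 3.089, -0.0]
force: [0.2, -0.3, -2.4]
gripper_width: 59.2
gripper_force: 65.0
clock: 36.28
tcp_pos: [494.7, -321.0, 101.1]
eef_rot: [-0.574, 3.088, -0.001]
force: [-1.8, 1.8, 5.7]
gripper_width: 58.9
gripper_force: 65.6
```

```bash
python3 -m pendant '{"increments":[{"x":0,"y":0,"z":0.01,"spin":0},{"x":0,"y":0,"z":0,"spin":0}]}'; python3 -m pendant '{"increments":[{"x":0,"y":0,"z":0,"spin":0},{"x":0,"y":0,"z":0,"spin":0},{"x":0,"y":0,"z":0,"spin":0},{"x":0,"y":0,"z":0,"spin":0},{"x":0,"y":0,"z":-0.1,"spin":0}]}' 85; python3 -m pendant '{"increments":[{"x":0,"y":0,"z":-0.4,"spin":0},{"x":0,"y":0,"z":-0.6,"spin":0},{"x":0,"y":0,"z":-0.8,"spin":0},{"x":0,"y":0,"z":-0.8,"spin":0},{"x":0,"y":0,"z":-0.3,"spin":0}]}';  python3 -m pendant '{"increments":[{"x":0.2,"y":0.5,"z":0,"spin":0},{"x":0.3,"y":0.7,"z":0,"spin":0},{"x":0.4,"y":0.8,"z":0,"spin":0},{"x":0.4,"y":0.8,"z":0,"spin":0},{"x":0.4,"y":0.8,"z":0,"spin":0}]}';python3 -m pendant '{"increments":[{"x":0.3,"y":0.8,"z":0,"spin":0},{"x":0.2,"y":0.5,"z":0,"spin":0},{"x":0,"y":0,"z":0,"spin":0},{"x":0,"y":0,"z":0,"spin":0},{"x":0,"y":0,"z":0,"spin":0}]}'
python3 - <<'E'
from objs import *
from face import ext
Q['salt']=((548.8,-117),81,110,50);Q['tin']=((493,-321),108,60,60);Q['cap']=((475,297),134,44,None)
for n in('top','side'):
    s=shot(n,n+'5.png');C=cloud(s); print(n); show(C,['square','tin','oblong','salt','round','cap'])
print('tin');ext([493,-321.4],.3665,45,112,36);ext([493,-321.4],.3665,11,18,60)
E
```

```text
clock: 36.52
tcp_pos: [494.7, -321.0, 101.1]
eef_rot: [-0.574, 3.088, -0.001]
force: [-2.2, 1.6, 9.5]
gripper_width: 58.9
gripper_force: 65.9
clock: 37.15
tcp_pos: [494.2, -320.7, 104.6]
eef_rot: [0.574, -3.088, -0.001]
force: [-0.1, 0.3, -0.3]
gripper_width: 85.2
gripper_force: 0.0
clock: 37.78
tcp_pos: [495.3, -321.4, 252.6]
eef_rot: [-0.574, 3.086, -0.004]
force: [-0.0, -0.3, -0.7]
gripper_width: 85.1
gripper_force: 0.0
clock: 38.4
tcp_pos: [348.9, -182.3, 249.0]
eef_rot: [0.574, -3.088, -0.001]
force: [0.1, 0.3, 0.6]
gripper_width: 84.7
gripper_force: 0.0
clock: 39.02
tcp_pos: [304.5, -132.3, 249.8]
eef_rot: [0.573, -3.089, 0.0]
force: [-0.1, -0.5, 0.5]
gripper_width: 84.9
gripper_force: 0.0
top
  square [ 492.901 -323.444    1.923] 0.148 796 1374 15.1
  tin [ 495.228 -329.225    1.929] 0.285 634 790 107.1
  oblong [ 5.48329e+02 -1.18766e+02 -3.13000e-01] 0.177 635 3803 15.0
  salt [ 5.50131e+02 -1.20312e+02 -3.07000e-01] 0.163 1016 2479 80.0
  round [ 4.74481e+02  2.96176e+02 -2.02000e-01] 0.114 694 1778 14.9
  cap [ 4.73691e+02  2.99284e+02 -7.20000e-02] 0.28 277 549 132.9
side
[... 366 characters left out ...]
id 0.7 v -33.2 25.6 mid -3.8
side 1229 u -31.3 29.7 mid -0.8 v -34.1 26.0 mid -4.0
top 837 u -50.0 49.6 mid -0.2 v -48.1 50.7 mid 1.3
side 686 u -51.6 49.4 mid -1.1 v -50.0 51.7 mid 0.8fit.py:17: RuntimeWarning: Mean of empty slice.
  r=minimize(f,[*I.mean(0),a],method='Nelder-Mead',options=dict(initial_simplex=np.array([*I.mean(0),a])+np.array([[0,0,0],[8,0,0],[0,8,0],[0,0,.2]]),xatol=.01,fatol=1e-5,maxiter=600))
  ret = um.true_divide(
fit.py:14: RuntimeWarning: invalid value encountered in logaddexp
  f=lambda v:(np.logaddexp(0,sd(I,*v,L,W)/1.0).sum()+np.logaddexp(0,-sd(O,*v,L,W)/1.0).sum())/(len(I)+1)
  return _methods._mean(a, axis=axis, dtype=dtype,
  ret = ret.dtype.type(ret / rcount)
```

View pics/top5.png

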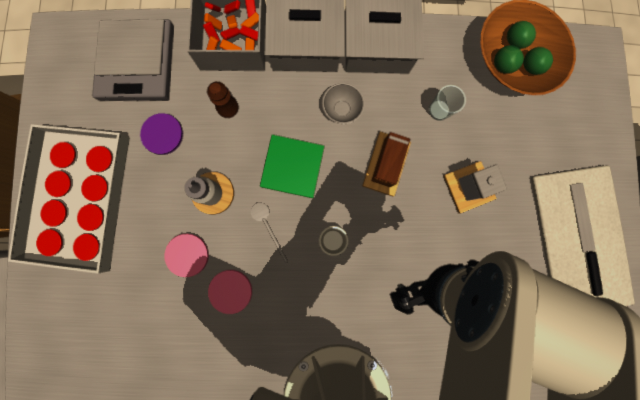

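View pics/side5.png

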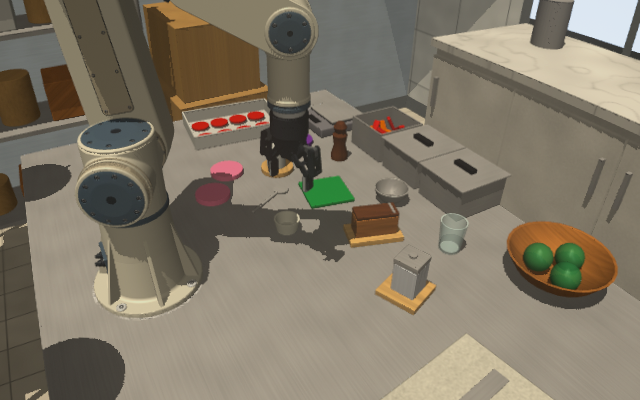

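```bash
python3 - <<'E' 2>/dev/null
from face import *
import io,contextlib
a=.3665
for lo,hi in((11,18),(22,45),(45,70),(70,88),(95,112)):
    print(lo,hi); ext([493,-321.4],a,lo,hi,60)
s=shot('side');T=shot('top')
cv2.imwrite('pics/c8.png',np.hstack([cv2.resize(T['image'][150:220,435:515],(400,350),interpolation=2),cv2.resize(s['image'][240:315,365:450],(400,350),interpolation=2)])[:,:,::-1])
E
```

```text
11 18
top 833 u -49.9 49.6 mid -0.2 v -48.5 50.3 mid 0.9
side 643 u -52.2 50.5 mid -0.9 v -50.2 51.5 mid 0.7
22 45
top 107 u -26.8 30.5 mid 1.8 v 14.2 26.2 mid 20.2
side 259 u -30.7 26.7 mid -2.0 v -33.3 24.7 mid -4.3
45 70
top 120 u -27.7 30.2 mid 1.2 v 19.7 25.8 mid 22.8
side 291 u -30.9 25.7 mid -2.6 v -33.7 25.1 mid -4.3
70 88
top 97 u -27.6 30.1 mid 1.2 v 20.5 25.4 mid 23.0
side 228 u -31.2 26.2 mid -2.5 v -33.8 25.3 mid -4.3
95 112
top 696 u -28.8 29.3 mid 0.2 v -33.4 25.4 mid -4.0
side 635 u -31.2 29.7 mid -0.8 v -33.6 26.8 mid -3.4
```

View pics/c8.png

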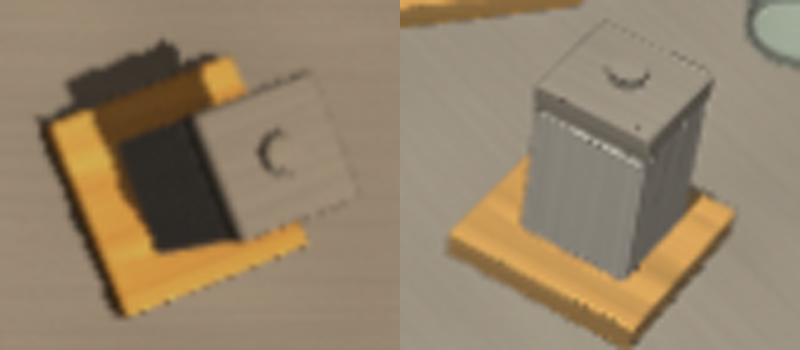

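The crops show the tin upright and square to the board, but about 4–5 mm too far toward the −y side (tin base front corner (625,275), board corner (628,325)). That is cheap to mend, so I regrip it.

```bash
python3 go.py 494.5 -325.2 103 111; python3 -m pendant '{"increments":[{"x":-0.2,"y":-0.5,"z":0,"spin":0},{"x":-0.3,"y":-0.7,"z":0,"spin":0},{"x":-0.4,"y":-0.8,"z":0,"spin":0},{"x":-0.4,"y":-0.8,"z":0,"spin":0},{"x":-0.4,"y":-0.8,"z":0,"spin":0}]}';python3 -m pendant '{"increments":[{"x":-0.3,"y":-0.8,"z":0,"spin":0},{"x":-0.18,"y":-0.55,"z":0.2,"spin":0},{"x":0,"y":0,"z":0.5,"spin":0},{"x":0,"y":0,"z":0.6,"spin":0},{"x":0,"y":0,"z":0.2,"spin":0}]}'; python3 go.py 494.5 -325.2 103 111
```

```text
t 39.92 pos [ 303.7 -131.7  249.8] yaw 111.06 q6 -2.35 grip 84.9 tilt -1.0000 F [-0.2  0.7  1.1]
spin 0.008  then x -2.175 y -4.980 z 2.936
clock: 40.55
tcp_pos: [448.8, -270.3, 249.6]
eef_rot: [0.574, -3.089, -0.0]
force: [0.1, 0.7, -0.4]
gripper_width: 85.1
gripper_force: 0.0
clock: 41.18
tcp_pos: [493.5, -323.0, 172.9]
eef_rot: [0.574, -3.086, -0.003]
force: [0.6, 0.7, 0.2]
gripper_width: 85.0
gripper_force: 0.0
t 41.17 pos [ 493.5 -323.   172.9] yaw 111.06 q6 -2.52 grip 85.0 tilt -1.0000 F [0.6 0.7 0.2]
spin 0.007  then x -0.003 y -0.048 z 1.398
```

```bash
python3 -m pendant '{"increments":[{"x":0,"y":-0.04,"z":0.3,"spin":0},{"x":0,"y":0,"z":0.5,"spin":0},{"x":0,"y":0,"z":0.3,"spin":0},{"x":0,"y":0,"z":0.2,"spin":0},{"x":0,"y":0,"z":0,"spin":0}]}'; python3 go.py 494.5 -325.2 103 111; python3 -m pendant '{"increments":[{"x":0,"y":0,"z":0,"spin":0},{"x":0,"y":0,"z":0,"spin":0},{"x":0,"y":0,"z":0,"spin":0},{"x":0,"y":0,"z":0,"spin":0},{"x":0,"y":0,"z":0,"spin":0}]}' 40; python3 -m pendant '{"increments":[{"x":0,"y":0,"z":0,"spin":0},{"x":0,"y":0,"z":0,"spin":0}]}'; python3 go.py 494.5 -325.2 103 111
python3 - <<'E' 
from face import *
ext([493,-321.4],.3665,22,70,60);ext([493,-321.4],.3665,11,18,60)
E
```

```text
clock: 41.8
tcp_pos: [495.0, -325.3, 109.4]
eef_rot: [0.574, -3.088, -0.001]
force: [0.5, 0.2, -0.1]
gripper_width: 84.9
gripper_force: 0.0
t 41.80 pos [ 495.  -325.3  109.4] yaw 111.06 q6 -2.52 grip 84.9 tilt -1.0000 F [ 0.5  0.2 -0.1]
spin 0.008  then x 0.009 y 0.006 z 0.129
clock: 42.42
tcp_pos: [495.6, -325.6, 111.0]
eef_rot: [-0.574, 3.088, -0.001]
force: [-0.3, 1.3, 5.7]
gripper_width: 58.2
gripper_force: 65.2
clock: 42.68
tcp_pos: [495.6, -325.6, 111.0]
eef_rot: [-0.574, 3.088, -0.001]
force: [-0.6, 1.1, 6.9]
gripper_width: 58.2
gripper_force: 65.2
t 42.67 pos [ 495.6 -325.6  111. ] yaw 111.05 q6 -2.52 grip 58.2 tilt -1.0000 F [-0.6  1.1  6.9]
spin 0.007  then x 0.018 y 0.016 z 0.159
top 235 u -27.7 30.5 mid 1.4 v 14.4 26.0 mid 20.2
side 559 u -30.9 27.0 mid -1.9 v -33.6 24.6 mid -4.5
top 841 u -49.9 49.6 mid -0.2 v -48.4 50.4 mid 1.0
side 664 u -51.9 50.7 mid -0.6 v -50.2 50.7 mid 0.3
```

```bash
python3 -m pendant '{"increments":[{"x":0,"y":0,"z":-0.06,"spin":0},{"x":0,"y":0,"z":-0.08,"spin":0},{"x":0,"y":0.05,"z":0,"spin":0},{"x":0,"y":0.05,"z":0,"spin":0},{"x":0,"y":0,"z":0,"spin":0}]}'; python3 - <<'E' 
from face import *
ext([493,-321.4],.3665,30,70,60);ext([493,-321.4],.3665,11,18,60)
E
```

```text
clock: 43.5
tcp_pos: [493.1, -320.4, 116.6]
eef_rot: [0.574, -3.088, -0.001]
force: [-0.3, -0.2, -2.3]
gripper_width: 58.4
gripper_force: 64.6
top 190 u -27.7 29.9 mid 1.1 v 21.1 31.8 mid 26.4
side 469 u -31.6 25.8 mid -2.9 v -27.9 31.1 mid 1.6
top 798 u -50.1 49.6 mid -0.2 v -47.9 49.7 mid 0.9
side 731 u -51.4 49.7 mid -0.9 v -50.2 50.9 mid 0.4
```

```bash
python3 -m pendant '{"increments":[{"x":0,"y":-0.015,"z":0.06,"spin":0},{"x":0,"y":0,"z":0.04,"spin":0},{"x":0,"y":0,"z":0,"spin":0}]}'; python3 -m pendant '{"increments":[{"x":0,"y":0,"z":0.02,"spin":0},{"x":0,"y":0,"z":0,"spin":0}]}'; python3 -m pendant '{"increments":[{"x":0,"y":0,"z":0.01,"spin":0},{"x":0,"y":0,"z":0,"spin":0}]}'
```

```text
clock: 44.08
tcp_pos: [493.4, -321.4, 111.5]
eef_rot: [0.574, -3.088, -0.001]
force: [-0.9, -0.1, -2.2]
gripper_width: 58.5
gripper_force: 64.6
clock: 44.32
tcp_pos: [493.6, -321.5, 111.0]
eef_rot: [-0.574, 3.089, -0.0]
force: [-2.1, -0.4, 0.7]
gripper_width: 57.9
gripper_force: 64.8
clock: 44.58
tcp_pos: [493.6, -321.5, 111.0]
eef_rot: [-0.574, 3.089, -0.0]
force: [-3.1, 1.8, 7.3]
gripper_width: 58.0
gripper_force: 65.6
```

```bash
python3 -m pendant '{"increments":[{"x":0,"y":0,"z":-0.01,"spin":0},{"x":0,"y":0,"z":0,"spin":0},{"x":0,"y":0,"z":0,"spin":0}]}' 64; python3 -m pendant '{"increments":[{"x":0,"y":0,"z":0,"spin":0},{"x":0,"y":0,"z":0,"spin":0},{"x":0,"y":0,"z":0,"spin":0},{"x":0,"y":0,"z":0,"spin":0}]}' 85; python3 - <<'E' 
from face import *
ext([493,-321.4],.3665,24,70,60);ext([493,-321.4],.3665,11,18,60)
E
```

```text
clock: 44.95
tcp_pos: [493.7, -321.5, 110.8]
eef_rot: [-0.574, 3.089, -0.0]
force: [0.5, -0.7, -0.1]
gripper_width: 64.1
gripper_force: 0.0
clock: 45.45
tcp_pos: [493.6, -321.5, 110.8]
eef_rot: [-0.574, 3.089, -0.0]
force: [-0.5, 0.2, 0.4]
gripper_width: 85.0
gripper_force: 0.0
top 179 u -27.6 30.2 mid 1.3 v 22.7 30.5 mid 26.6
side 531 u -31.4 25.3 mid -3.1 v -29.2 29.6 mid 0.2
top 798 u -50.0 49.6 mid -0.2 v -48.4 49.9 mid 0.7
side 661 u -51.6 49.2 mid -1.2 v -50.3 51.2 mid 0.5
```

```bash
python3 -m pendant '{"increments":[{"x":0,"y":0,"z":-0.2,"spin":0},{"x":0,"y":0,"z":-0.5,"spin":0},{"x":0,"y":0,"z":-0.8,"spin":0},{"x":0,"y":0,"z":-0.8,"spin":0},{"x":0,"y":0,"z":-0.5,"spin":0}]}';  python3 -m pendant '{"increments":[{"x":0.2,"y":0.2,"z":0,"spin":0},{"x":0.5,"y":0.4,"z":0,"spin":0},{"x":0.6,"y":0.4,"z":0,"spin":0},{"x":0.5,"y":0.3,"z":0,"spin":0},{"x":0,"y":0,"z":0,"spin":0}]}'
python3 - <<'E' 
from face import *
from objs import *
print('tin');ext([493,-321.4],.3665,24,70,60);ext([493,-321.4],.3665,95,112,60);ext([493,-321.4],.3665,11,18,60)
print('salt');ext([548.8,-117],-.3135,30,84,28); ext([548.8,-117],-.3135,12,18,45)
print('bottle');ext([475,297.3],0,20,86,40); ext([475,297.3],0,105,131,40);ext([475,297.3],0,11,18,60)
Q['salt']=((548.8,-117),81,110,50);Q['tin']=((493,-321),108,60,60)
P0,P1=np.load('top0.npy'),cloud(shot('top'))
for nm,c,r in(('mill',(670,261),45),('bowl',(690,-12),70),('tumbler',(704,-270),60)):
    print(nm,[ (lambda p:p[(p[:,2]>8)].mean(0).round(1))(P.reshape(-1,3)[np.hypot(P[...,0]-c[0],P[...,1]-c[1]).ravel()<r]) for P in(P0,P1)])
show(P1,['tin','salt'])
E
```

```text
clock: 46.28
tcp_pos: [494.2, -321.8, 253.8]
eef_rot: [-0.574, 3.087, -0.003]
force: [0.2, 0.7, 0.1]
gripper_width: 85.1
gripper_force: 0.0
clock: 46.9
tcp_pos: [383.6, -291.9, 249.9]
eef_rot: [0.572, -3.087, -0.003]
force: [0.2, -0.8, -0.2]
gripper_width: 84.7
gripper_force: 0.0
tin
top 225 u -27.5 30.2 mid 1.3 v 25.4 30.5 mid 28.0
side 530 u -30.9 25.8 mid -2.6 v -29.1 29.8 mid 0.3
top 706 u -29.1 29.3 mid 0.1 v -29.2 30.0 mid 0.4
side 636 u -31.6 28.9 mid -1.4 v -29.4 30.9 mid 0.7
top 797 u -50.0 49.5 mid -0.2 v -48.3 49.7 mid 0.7
side 671 u -52.4 49.4 mid -1.5 v -50.3 50.9 mid 0.3
salt
top 1240 u -54.8 52.4 mid -1.2 v -24.9 25.4 mid 0.2
side 1046 u -55.5 54.1 mid -0.7 v -27.4 25.8 mid -0.8
top 618 u -70.5 68.5 mid -1.0 v -40.7 38.5 mid -1.1
side 378 u -71.2 67.7 mid -1.7 v -42.1 39.1 mid -1.5
bottle
top 181 u -30.8 22.2 mid -4.3 v -27.6 2.1 mid -12.7
side 366 u -31.7 26.4 mid -2.6 v -31.3 11.7 mid -9.8
top 97 u -23.6 17.6 mid -3.0 v -22.1 20.2 mid -0.9
side 117 u -24.2 18.0 mid -3.1 v -22.6 9.2 mid -6.7
top 694 u -49.4 46.9 mid -1.2 v -50.6 39.7 mid -5.5
side 187 u -50.3 46.8 mid -1.7 v -54.1 41.6 mid -6.2
mill [array([674.5, 260.9,  81.2]), array([674.4, 260.8,  81.2])]
bowl [array([692.3, -13.2,  26.6]), array([692.4, -13.4,  26.8])]
tumbler [array([ 687.3, -255.4,   55.3]), array([ 687.3, -255.5,   55.4])]
  tin [ 493.682 -324.853    1.931] 0.288 648 721 107.1
  salt [ 5.50091e+02 -1.20391e+02 -3.07000e-01] 0.152 1007 2472 80.1
```

```bash
python3 -c "from bench import env; print(env.sign_off())"
```

```text
the job is handed in; nothing more can be done
None
```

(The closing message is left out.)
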